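Load the ceramic rings into the bench dryer and wind its timer

TASK

Dry the washed ceramic rings that lie on the bench: take the lid off the dryer's upright slotted tube and put it down on the bench, then drop every ring into the tube so that they lie flat in one column. Put the lid back on the tube, sitting level, and after that wind the timer key clockwise, turn by turn, until it comes to its stop. Leave the other things on the bench where they are.

Things in the scene. Friction and masses are not known exactly. Their poses are not given: they have to be found in the camera images.
- dryer: Bench dryer, fixed to the bench: a white base box 130 mm (its x) by 280 mm (its y) by 50 mm high, with the tube on its -y half and the timer key on its +y half. Origin at the centre of its underside on the bench, z up; its place and yaw vary.
- tube_floor (a point): On the tube's axis at its floor: top of the dryer's base, 50 mm above the bench, 75 mm to the -y side of the dryer's middle. The tube is upright steel, bore 62 mm, wall 4 mm: two curved halves with two open slots about 36 mm wide over its whole height, facing the dryer's +x and -x, wide enough for fingers that straddle a ring. The bore is straight up to 86 mm above the floor.
- tube_mouth (a point): On the tube's axis at its rim, 98.7 mm above the tube's floor. Over the last 13 mm a flared lip opens the bore to about 74 mm (82 mm outside) at the mouth.
- lid: Tube lid: an aluminium disc 88 mm across; under it a spigot 52 mm across and 10 mm long that hangs in the mouth; on top a black upright round knob 26 mm across. Origin at the centre of the spigot's underside, z up: disc 10 to 18 mm, knob 18 to 58 mm. About 0.15 kg. Starts on the tube; seated, the disc rests on the rim and the origin is 10 mm below the mouth.
- key (a joint): Angle of the timer's wind-up key, rad: grows clockwise seen from above, 0 (run down) to 5.6 (stop). A light spring and friction resist (0.06 Nm at the start, 0.1 Nm at the end); the key stays where it is let go. At 0 its flat wing lies along the dryer's x; at angle q it has turned from there by q clockwise.
- key_grip (a point): Point on the key's upright axis, 45 mm above the dryer's base, in the middle of the height to grip. The key is a steel wing 64 mm long, 12 mm thick and 35 mm high, from 25 to 60 mm above the base, on a thin stem. 150 mm from the tube's axis.
- meter: Bystander: red multimeter, 75 x 150 x 36 mm, lying flat; origin at the centre of its underside.
- can: Bystander: blue spray can, 58 mm across and 160 mm tall, standing; origin at the centre of its underside.
- screwdriver: Bystander: screwdriver about 200 mm long lying on the bench; origin near its middle.
- ring0: White ceramic ring, 60 mm across, hole 30 mm, 16 mm thick, about 0.08 kg; all rings are alike and three to five are present. Lies flat at first on a thin (3 mm) fixed black rubber mat on the bench. Origin at the centre of its underside, z along its axis (either face may be up).
- ring1: White ceramic ring, 60 mm across, hole 30 mm, 16 mm thick, about 0.08 kg; all rings are alike and three to five are present. Lies flat at first on a thin (3 mm) fixed black rubber mat on the bench. Origin at the centre of its underside, z along its axis (either face may be up).
- ring2: White ceramic ring, 60 mm across, hole 30 mm, 16 mm thick, about 0.08 kg; all rings are alike and three to five are present. Lies flat at first on a thin (3 mm) fixed black rubber mat on the bench. Origin at the centre of its underside, z along its axis (either face may be up).
- ring3: White ceramic ring, 60 mm across, hole 30 mm, 16 mm thick, about 0.08 kg; all rings are alike and three to five are present. Lies flat at first on a thin (3 mm) fixed black rubber mat on the bench. Origin at the centre of its underside, z along its axis (either face may be up).
- ring4: White ceramic ring, 60 mm across, hole 30 mm, 16 mm thick, about 0.08 kg; all rings are alike and three to five are present. Lies flat at first on a thin (3 mm) fixed black rubber mat on the bench. Origin at the centre of its underside, z along its axis (either face may be up).
Things that resemble listed ones, but are neither listed nor needed, are in the scene too. Leave any brown look-alike of the ring1 alone. What is shaped like the ring0 but orange is not meant.

How it is judged:
By the outcome, as a careful person would: the job done as asked, in the order asked, and still so for the second after the job is handed in, with the robot touching nothing.
Of ring0, ring1, ring2, ring3, ring4 only 3 to 5 are there at a start; the rules pass over those that are not, and their reading is None.
At some moment in a run one of ring0, ring1, ring2, ring3, ring4 may be knocked a few centimetres aside while the robot is not near it.
Once in a run the grip may slacken for a moment while it holds something.
It also fails if it takes over 208 s, if anything falls off the work surface, if the arm or the gripper's body presses on something with over 40 N, if the wrist force passes 120 N, or if a joint passes its speed limit or range.

ROBOT

A 6-joint arm with a two-finger parallel gripper is mounted at the origin on the work surface. World frame = base frame: x ahead of the robot, y to its left, z up, the work surface at z = 0. Lengths are in m, angles in rad, forces in N, time in s.
With the tool pointing down it reaches from about 0.4 to 0.925 m from the base axis. Payload 3.4 kg.
Tool frame: the origin (TCP) lies between the finger pads; the fingertips stand 14 mm ahead of it and the grasp point (between the pads) lies 5 mm behind it; x points along the fingers, y is the direction in which the jaws open and shut, and the axes are right-handed (so a half turn about x gives the same grasp; the last joint's range is limited). The gripper opens to 85 mm and grips with 20 to 120 N. Pads are 22 mm wide; open, the fingers measure 114 mm over their backs; the gripper's body (76 mm by 85 mm) begins 54 mm behind the grasp point. The pads swing forward as they close: fully open they stand 13 mm farther back than shut.
Start: joints at [-0.073, 0.307, 1.506, -0, 1.328, -0.073], TCP at [0.575, -0, 0.245] pointing down, gripper open.
Joint ranges: [-3.12, 3.12], [-1.05, 2.28], [0.14, 2.33], [-1.42, 4.57], [0.1, 2.73], [-2.68, 2.68]. Speed limits (rad/s): [2.57, 2.57, 3.14, 3.14, 3.14, 3.14].

INTERFACE

Orientations are given as a unit quaternion [w, x, y, z].
In Python, from cell import bot, vision gives the robot as it stands. The module is installed in compiled form; this text tells all that it offers.
- The arm moves only by the shell command python3 -m creep 'ROWS' [FORCE]. ROWS is JSON, a list of rows, each an object with "xyz": the shift along the tool's x, y, z in cm, a list of three; "angular": the turn, a rotation vector about the tool's x, y, z in rad, a list of three; "grip": the gripper command: -1 is fully open, 1 is shut, values between are in proportion. In form: [{"xyz": [dx, dy, dz], "angular": [rx, ry, rz], "grip": grip}, ...]. A call has 1 to 10 rows; each row is the pose to reach, as a shift and turn from the pose commanded when the call began, along the tool's axes at that moment; what a row does not reach only later rows make up. A row lasts 1/12 s, in which the tool goes at most 41.7 mm and 7.16 degrees, less where a joint would pass 70% of its speed; a pose out of reach is approached as far as the arm can. A call with a gripper value outside its range is refused whole. The fingers move at their own pace and stop on an object; FORCE is the grip in N (left out, the last holds). Time passes only in rows, so rows that repeat a pose let the fingers close. It gives the time, the measured TCP pose, the force and the opening at its end, in the units of the state.
- bot.get_obs(): the state, without advancing time (a new reading comes with each control period).
- vision.read_camera(name): name is "scene" or "side" or "wrist"; returns the picture (400x640x3 uint8, red, green, blue); there is no depth.
- vision.camera_params(name): a dict with "camera_matrix" (3x3 intrinsics, pixels), "origin" and "rotation" of the camera in the world. Camera axes: x right, y down, z forward; pixel columns grow to the right and rows downward; lengths in m; the calibration is good to about 2 mm. A picture is of the moment at which its call begins: read the wrist's pose just before it. camera_params takes no time and is no camera call; for the wrist camera it gives the pose at the moment of the call.
- bot.finish_job(): hands the job in, once; it reports no verdict.
The state is a dict: "clock": time; "joints": joint angles; "joint_velocities": joint speeds; "effort": joint torques, N m; "tool_pos": TCP position; "eef_rot": TCP orientation; "ft_force": force on the tool from outside, world axes, zero at the start; "moment": the same for the moment, N m; "finger_gap": finger opening in m.
Only numpy, scipy, OpenCV 4.12 (cv2) and the standard library are available. Lean on these libraries where they do the work, as an engineer would, in place of code of your own. Each camera call takes 0.05 s, during which the arm holds its last target. There are 200 camera calls.

## Working session

There is one attempt and no reset: what is moved stays moved. The work goes in short steps, Python scripts to look and compute and a shell command to move; the robot and the scene stay as the last step left them, time stands still between calls to the robot, and variables do not carry over. Pictures are saved under pics/ and viewed, about 12 in all and at most 16, crops included, and the job is handed in when it is done.

```bash
mkdir -p pics; ls; python3 - <<'E'
from cell import bot, vision
import cv2
print({k:(v if not hasattr(v,'round') else v) for k,v in bot.get_obs().items()})
for n in ["scene","side","wrist"]:
    p=vision.camera_params(n); print(n,p)
    cv2.imwrite(f"pics/{n}0.png",cv2.cvtColor(vision.read_camera(n),cv2.COLOR_RGB2BGR))
E
```

```text
pics
{'clock': 0.0, 'joints': array([-7.34898370e-02,  3.07588568e-01,  1.50765295e+00,  2.59382868e-05,
        1.32839038e+00, -7.34901172e-02]), 'joint_velocities': array([-2.42999505e-03,  5.51833633e-05,  6.84313431e-04, -2.78475289e-04,
        1.89364656e-03,  2.19958409e-04]), 'effort': array([-2.40806599e-03, -4.57556927e+01, -2.51919490e+01, -3.95127336e-04,
        1.32516641e-02, -2.41733758e-06]), 'tool_pos': array([5.74346658e-01, 3.84385657e-05, 2.44379796e-01]), 'eef_rot': array([ 0.49944657,  0.49953697,  0.50054993, -0.5004655 ]), 'ft_force': array([-0.57391159,  0.64165866,  0.23857068]), 'moment': array([-0.03356266, -0.01468116,  0.02446415]), 'finger_gap': 0.08541737262281997}
scene {'camera_matrix': array([[379.14203112,   0.        , 318.4386794 ],
       [  0.        , 379.14203112, 191.65582861],
       [  0.        ,   0.        ,   1.        ]]), 'origin': array([1.16960688, 0.25348845, 1.2388594 ]), 'rotation': array([-0.14608984,  0.52860537,  0.80620016, -0.22198069])}
side {'camera_matrix': array([[478.98219754,   0.        , 318.89045649],
       [  0.        , 478.98219754, 195.96495878],
       [  0.        ,   0.        ,   1.        ]]), 'origin': array([ 0.05414694, -0.97227865,  1.01065505]), 'rotation': array([-0.40763806,  0.88060704, -0.2190861 ,  0.10180241])}
wrist {'camera_matrix': array([[301.66543771,   0.        , 313.49693207],
       [  0.        , 301.66543771, 199.73394225],
       [  0.        ,   0.        ,   1.        ]]), 'origin': array([0.574842  , 0.08056658, 0.37214768]), 'rotation': array([ 1.62290669e-01,  9.86742189e-01,  7.83707144e-04, -9.88765216e-04])}
```

View pics/scene0.png

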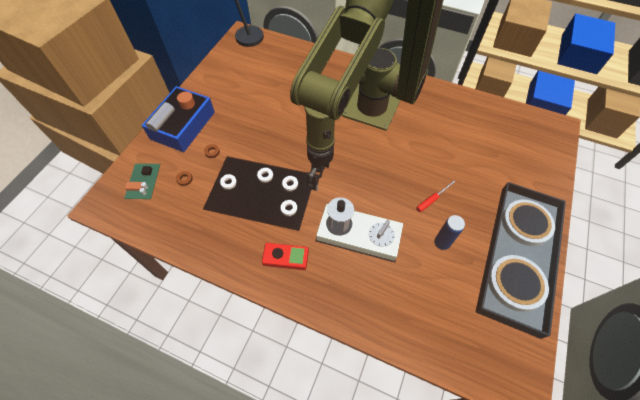

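View pics/side0.png

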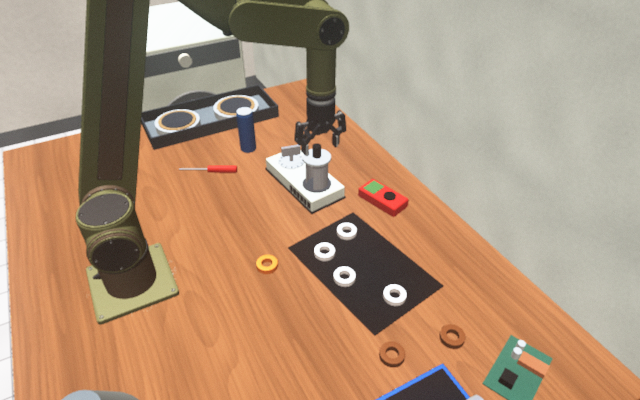

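Scene: the four white rings are at about (228,182), (265,175), (290,183) and (289,208), all on the mat. The brown rings (211,151) and (184,178), and the orange one at side (267,263), are the look-alikes and lie off the mat. The dryer has its tube at (340,215) and its key at (383,232). Next I'll enlarge to confirm.

```bash
cat > h.py <<'E'
import numpy as np, cv2
from scipy.spatial.transform import Rotation as R
from cell import bot, vision
def rot(q): return R.from_quat(np.roll(q,-1)).as_matrix()
def cam(n):
    p=vision.camera_params(n); return p["camera_matrix"],p["origin"],rot(p["rotation"])
def ray(c,uv):
    K,o,M=c; return M@np.linalg.solve(K,[uv[0],uv[1],1.])
def onz(c,uv,z):
    d=ray(c,uv); return c[1]+d*(z-c[1][2])/d[2]
def proj(c,P):
    K,o,M=c; q=(np.atleast_2d(P)-o)@M@K.T; return q[:,:2]/q[:,2:]
def shot(n,name):
    c=cam(n); im=cv2.cvtColor(vision.read_camera(n),cv2.COLOR_RGB2BGR); cv2.imwrite(f"pics/{name}.png",im); return c,im
def blobs(im,c,z,lo=150,amin=30,amax=4000):
    m=(im.min(2)>lo).astype(np.uint8); n,l,s,ce=cv2.connectedComponentsWithStats(m)
    return [(ce[i].round(1),s[i,4],onz(c,ce[i],z).round(4)) for i in range(1,n) if amin<s[i,4]<amax]
E
python3 - <<'E'
from h import *
a=cv2.imread("pics/scene0.png"); b=cv2.imread("pics/side0.png")
A=cv2.resize(a[185:270,200:410],None,fx=3.8,fy=3.8,interpolation=2)
B=cv2.resize(b[135:215,255:415],None,fx=3.4,fy=3.4,interpolation=2)
C=np.zeros((A.shape[0]+B.shape[0],A.shape[1],3),np.uint8);C[:A.shape[0]]=A;C[A.shape[0]:,:B.shape[1]]=B
cv2.imwrite("pics/crop1.png",C);print(A.shape,B.shape)
for n,im,box in(("scene",a,(205,320,155,230)),("side",b,(285,440,212,330))):
    x0,x1,y0,y1=box
    for ce,s,p in blobs(im,cam(n),.012):
        if x0<ce[0]<x1 and y0<ce[1]<y1: print(n,ce,s,p)
E
```

```text
(323, 798, 3) (272, 544, 3)
scene [264.8 174.1] 143 [ 0.5081 -0.2594  0.012 ]
scene [227.8 180.8] 151 [ 0.5918 -0.375   0.012 ]
scene [289.7 182.5] 150 [ 0.5042 -0.1541  0.012 ]
scene [288.5 207. ] 163 [ 0.6022 -0.1119  0.012 ]
side [346.4 229.9] 249 [ 0.6057 -0.1092  0.012 ]
side [324.2 250.6] 279 [ 0.5073 -0.1519  0.012 ]
side [344.1 275.3] 316 [ 0.5116 -0.2569  0.012 ]
side [394.4 293.9] 348 [ 0.5956 -0.3721  0.012 ]
```

View pics/crop1.png

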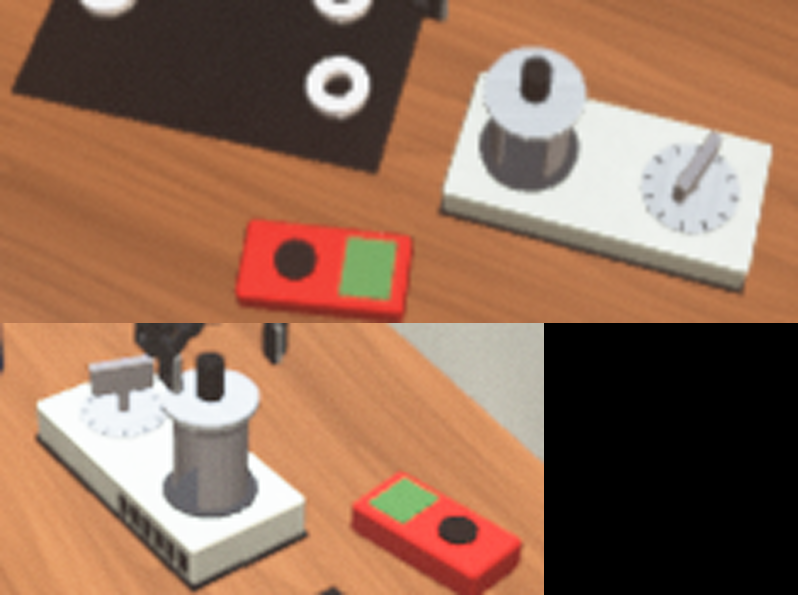

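View pics/wrist0.png

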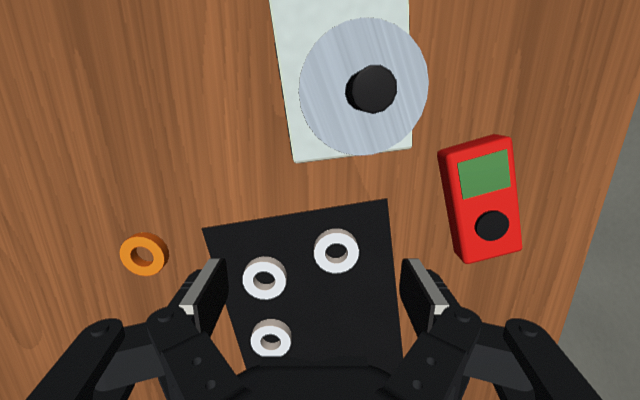

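```bash
python3 - <<'E'
from h import *
from scipy.optimize import least_squares
w,s,d=cam("wrist"),cam("scene"),cam("side")
S=lambda x,y:(200+x/3.8,185+y/3.8)
D=lambda x,y:(255+x/3.4,135+(y-323)/3.4)
print(rot(bot.get_obs()['eef_rot']).round(3))
print("lid disc",onz(w,(364,86),.1567),"knob",onz(w,(373,88),.1967))
print("knobscene",onz(s,S(537,65),.1967),"disc",onz(s,S(534,92),.1567))
print("side knob",onz(d,D(210,359),.1967),"disc",onz(d,D(211,397),.1567))
for p in [(480,75),(772,145),(748,270),(443,198)]: print(onz(s,S(*p),.05))
for p in [(296,163),(411,148)]: print(onz(w,p,.05))
for p in [(37,408),(195,553),(304,503)]: print("side",onz(d,D(*p),.05))
obs=[(s,S(480,75),(-.065,-.14,.05)),(s,S(772,145),(-.065,.14,.05)),(s,S(748,270),(.065,.14,.05)),(s,S(443,198),(.065,-.14,.05)),
(w,(296,163),(-.065,-.14,.05)),(w,(411,148),(.065,-.14,.05)),(d,D(37,408),(-.065,.14,.05)),(d,D(195,553),(-.065,-.14,.05)),(d,D(304,503),(.065,-.14,.05)),
(w,(364,86),(0,-.075,.1567)),(w,(373,88),(0,-.075,.1967)),(s,S(534,92),(0,-.075,.1567)),(d,D(211,397),(0,-.075,.1567))]
def W(x,P):
    c,n=np.cos(x[2]),np.sin(x[2]); return np.array([x[0]+c*P[0]-n*P[1],x[1]+n*P[0]+c*P[1],P[2]])
f=lambda x:np.concatenate([(proj(c,W(x,P))[0]-uv) for c,uv,P in obs])
r=least_squares(f,[.63,.2,0],loss='soft_l1'); print(r.x,f(r.x).reshape(-1,2).round(1).tolist())
print("tube",W(r.x,(0,-.075,.05)),"key",W(r.x,(0,.075,.05)))
# key wing top tips at z=.11 in scene
for uv in [S(716,137),S(679,192)]: print("wing",onz(s,uv,.11))
for uv in [(298,210)]:pass
E
```

```text
[[-0.002  1.    -0.   ]
 [ 0.    -0.    -1.   ]
 [-1.    -0.002 -0.   ]]
lid disc [0.60825066 0.08804028 0.1567    ] knob [0.60702878 0.0856364  0.1967    ]
knobscene [0.60535321 0.08789353 0.1967    ] disc [0.6091877  0.08894066 0.1567    ]
side knob [0.60830142 0.08410686 0.1967    ] disc [0.60830531 0.08237676 0.1567    ]
[0.55736179 0.01936097 0.05      ]
[0.51808627 0.29298265 0.05      ]
[0.6429663  0.30928746 0.05      ]
[0.68655853 0.0378534  0.05      ]
[0.55540383 0.01357029 0.05      ]
[0.67819804 0.02997018 0.05      ]
side [0.51496805 0.27895542 0.05      ]
side [0.55323184 0.00908141 0.05      ]
side [0.67534113 0.02443299 0.05      ]
[0.5981104  0.16066682 0.12959345] [[-0.9, -1.8], [-0.3, -0.8], [-0.5, 0.2], [-1.3, -2.3], [-3.4, 0.1], [2.3, -0.3], [-1.2, -1.9], [-1.1, -0.7], [0.5, -1.5], [-0.8, 2.8], [1.5, -1.3], [-0.6, -0.6], [-0.7, -0.6]]
tube [0.60780273 0.08629573 0.05      ] key [0.58841808 0.23503791 0.05      ]
wing [0.56299966 0.24391788 0.11      ]
wing [0.6254953  0.23123903 0.11      ]
```

```bash
cat > go.py <<'E'
import sys
from h import *
# python3 go.py x y z yaw [from x y z yaw]: shift in tool axes (cm) and turn
v=list(map(float,sys.argv[1:]))
o=bot.get_obs(); M=rot(o['eef_rot']); p=o['tool_pos']
print("t",round(o['clock'],2),"at",p.round(4),"yaw",round(np.arctan2(M[1,1],M[0,1]),4),"tilt",M[2].round(3),"F",o['ft_force'].round(1),"gap",round(o['finger_gap'],4))
if len(v)>4: 
    p=np.array(v[4:7]); M=np.array([[0,np.cos(v[7]),np.sin(v[7])],[0,np.sin(v[7]),-np.cos(v[7])],[-1,0,0]])
if v:
    c,s=np.cos(v[3]),np.sin(v[3]); T=np.array([[0,c,s],[0,s,-c],[-1,0,0]])
    print("xyz",(M.T@(np.array(v[:3])-p)*100).round(2),"ang",R.from_matrix(M.T@T).as_rotvec().round(4))
E
python3 go.py .6075 .0863 .245 .132
```

```text
t 0.15 at [0.5745 0.     0.2446] yaw -0.0 tilt [-1.    -0.002 -0.   ] F [-0.  -0.1 -0.1] gap 0.0853
xyz [-0.05  3.3  -8.63] ang [-0.132  -0.0002  0.0016]
```

```bash
python3 -m creep '[{"xyz":[0,1.2,-3],"angular":[-0.05,0,0],"grip":-1},{"xyz":[0,2.4,-6],"angular":[-0.1,0,0],"grip":-1},{"xyz":[0,3.3,-8.6],"angular":[-0.132,0,0.0016],"grip":-1},{"xyz":[0,3.3,-8.6],"angular":[-0.132,0,0.0016],"grip":-1},{"xyz":[0,3.3,-8.6],"angular":[-0.132,0,0.0016],"grip":-1},{"xyz":[0,3.3,-8.6],"angular":[-0.132,0,0.0016],"grip":-1}]' 30
python3 go.py .6075 .0863 .175 .132
python3 - <<'E'
from h import *
c,im=shot("wrist","w1")
E
```

```text
clock: 0.65
tool_pos: [0.6074, 0.0857, 0.2448]
eef_rot: [0.532, 0.466, 0.532, -0.466]
ft_force: [-0.2, -0.4, -1.0]
finger_gap: 0.0852
t 0.65 at [0.6074 0.0857 0.2448] yaw 0.1323 tilt [-1.     0.     0.001] F [-0.2 -0.4 -1. ] gap 0.0852
xyz [ 6.98  0.01 -0.06] ang [ 0.0003  0.0007 -0.0001]
```

View pics/w1.png

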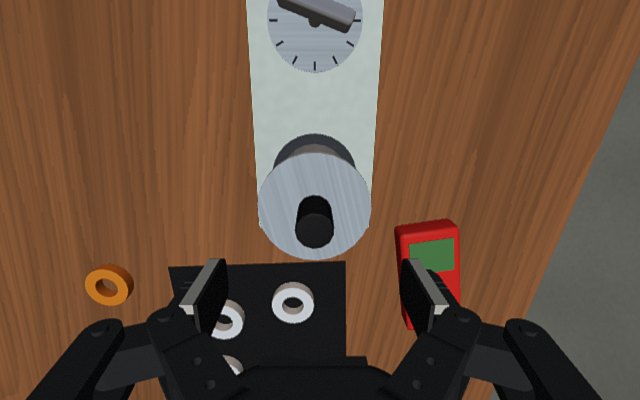

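```bash
python3 - <<'E'
from h import *
w=cam("wrist")
print(onz(w,(315,206),.1567),onz(w,(314,230.5),.1967))
ps=[onz(w,p,.05) for p in [(250,50),(259,225),(381,50),(371,225)]]
print(ps,np.arctan2(-(ps[0]-ps[1])[0],(ps[0]-ps[1])[1]),np.arctan2(-(ps[2]-ps[3])[0],(ps[2]-ps[3])[1]))
print("mid",(ps[1]+ps[3])/2)
c=[onz(w,p,.05) for p in [(267,20),(363,20),(315,72)]];print(c)
for p in blobs(cv2.imread("pics/w1.png"),w,.016): print(p)
E
python3 -m creep '[{"xyz":[2,0,0],"angular":[0,0,0],"grip":-1},{"xyz":[4,0,0],"angular":[0,0,0],"grip":-1},{"xyz":[6,0,0],"angular":[0,0,0],"grip":-1},{"xyz":[7,0,0],"angular":[0,0,0],"grip":-1},{"xyz":[7,0,0],"angular":[0,0,0],"grip":0},{"xyz":[7,0,0],"angular":[0,0,0],"grip":1},{"xyz":[7,0,0],"angular":[0,0,0],"grip":1},{"xyz":[7,0,0],"angular":[0,0,0],"grip":1},{"xyz":[7,0,0],"angular":[0,0,0],"grip":1},{"xyz":[7,0,0],"angular":[0,0,0],"grip":1}]' 40
python3 go.py
```

```text
[0.60820922 0.08788401 0.1567    ] [0.60767563 0.08567623 0.1967    ]
[array([0.53014879, 0.20018778, 0.05      ]), array([0.55253329, 0.01777128, 0.05      ]), array([0.65562439, 0.21694398, 0.05      ]), array([0.6815174 , 0.03499915, 0.05      ])] 0.12210052045059559 0.1413631986128717
mid [0.61702535 0.02638522 0.05      ]
[array([0.54430985, 0.22777226, 0.05      ]), array([0.63368299, 0.23970697, 0.05      ]), array([0.59503778, 0.18904884, 0.05      ])]
(array([318.9,  64.3]), np.int32(42), array([0.598 , 0.1997, 0.016 ]))
(array([309.3, 174. ]), np.int32(303), array([0.6033, 0.0775, 0.016 ]))
(array([331. , 195.3]), np.int32(373), array([0.6335, 0.0541, 0.016 ]))
(array([345.4, 200.2]), np.int32(802), array([0.6523, 0.0501, 0.016 ]))
(array([291.1, 201.5]), np.int32(1223), array([0.5852, 0.0395, 0.016 ]))
(array([358.8, 195.8]), np.int32(255), array([0.6678, 0.0581, 0.016 ]))
(array([332.9, 213.5]), np.int32(50), array([0.6395, 0.0305, 0.016 ]))
(array([260.8, 221.3]), np.int32(54), array([0.5497, 0.0076, 0.016 ]))
(array([330.7, 248.1]), np.int32(192), array([ 0.6441, -0.0183,  0.016 ]))
(array([292.4, 304.7]), np.int32(835), array([ 0.6038, -0.1138,  0.016 ]))
(array([187.4, 308.4]), np.int32(81), array([ 0.4567, -0.1399,  0.016 ]))
(array([439.5, 308.4]), np.int32(77), array([ 0.8118, -0.0925,  0.016 ]))
(array([229.5, 324.2]), np.int32(458), array([ 0.5172, -0.1596,  0.016 ]))
(array([234.6, 369.3]), np.int32(32), array([ 0.5287, -0.2442,  0.016 ]))
clock: 1.53
tool_pos: [0.609, 0.086, 0.1768]
eef_rot: [0.533, 0.467, 0.531, -0.465]
ft_force: [-0.0, -0.3, 3.0]
finger_gap: 0.0249
t 1.53 at [0.609  0.086  0.1768] yaw 0.1321 tilt [-1.     0.004  0.   ] F [-0.  -0.3  3. ] gap 0.0249
```

```bash
python3 -m creep '[{"xyz":[-1,0,0],"angular":[0,0,0],"grip":1},{"xyz":[-3,0,0],"angular":[0,0,0],"grip":1},{"xyz":[-5,0,0],"angular":[0,0,0],"grip":1},{"xyz":[-6,0,0],"angular":[0,0,0],"grip":1},{"xyz":[-6,-3,-1.7],"angular":[0,0,0],"grip":1},{"xyz":[-6,-6,-3.4],"angular":[0,0,0],"grip":1},{"xyz":[-6,-9,-5.1],"angular":[0,0,0],"grip":1},{"xyz":[-6,-12,-6.8],"angular":[0,0,0],"grip":1},{"xyz":[-6,-14.9,-8.4],"angular":[0,0,0],"grip":1},{"xyz":[-6,-14.9,-8.4],"angular":[0,0,0],"grip":1}]' 40
python3 -m creep '[{"xyz":[3,0,0],"angular":[0,0,0],"grip":1},{"xyz":[6,0,0],"angular":[0,0,0],"grip":1},{"xyz":[9,0,0],"angular":[0,0,0],"grip":1},{"xyz":[12,0,0],"angular":[0,0,0],"grip":1},{"xyz":[15,0,0],"angular":[0,0,0],"grip":1},{"xyz":[17,0,0],"angular":[0,0,0],"grip":1},{"xyz":[18,0,0],"angular":[0,0,0],"grip":1},{"xyz":[18,0,0],"angular":[0,0,0],"grip":1}]' 40
python3 go.py
python3 - <<'E'
from h import *
c,im=shot("side","s1"); cv2.imwrite("pics/s1c.png",cv2.resize(im[120:280,200:420],None,fx=3,fy=3))
E
```

```text
clock: 2.37
tool_pos: [0.4413, 0.1507, 0.2345]
eef_rot: [0.531, 0.464, 0.534, -0.467]
ft_force: [-0.4, -0.1, -1.8]
finger_gap: 0.025
clock: 3.03
tool_pos: [0.4479, 0.1492, 0.0529]
eef_rot: [0.531, 0.465, 0.533, -0.467]
ft_force: [0.1, -0.8, -2.2]
finger_gap: 0.0251
t 3.03 at [0.4479 0.1492 0.0529] yaw 0.1321 tilt [-1.    -0.004  0.001] F [ 0.1 -0.8 -2.2] gap 0.0251
```

View pics/s1c.png

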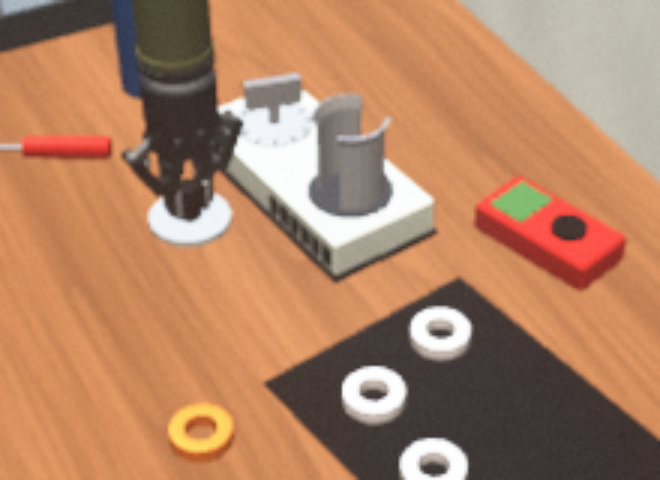

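The lid hangs level in the gripper at crop (190,215), and the tube (350,150) is open with its slots visible. Now I'll set the lid down.

```bash
python3 -m creep '[{"xyz":[0.6,0,0],"angular":[0,0,0],"grip":1},{"xyz":[1.1,0,0],"angular":[0,0,0],"grip":1},{"xyz":[1.3,0,0],"angular":[0,0,0],"grip":1},{"xyz":[1.4,0,0],"angular":[0,0,0],"grip":1},{"xyz":[1.4,0,0],"angular":[0,0,0],"grip":1}]' 40; python3 go.py
```

```text
clock: 3.5
tool_pos: [0.4497, 0.1497, 0.0413]
eef_rot: [0.532, 0.466, 0.531, -0.465]
ft_force: [-0.1, 0.2, -1.6]
finger_gap: 0.0251
t 3.5 at [0.4497 0.1497 0.0413] yaw 0.132 tilt [-1.     0.002  0.   ] F [-0.1  0.2 -1.6] gap 0.0251
```

```bash
python3 -m creep '[{"xyz":[0.1,0,0],"angular":[0,0,0],"grip":1},{"xyz":[0.2,0,0],"angular":[0,0,0],"grip":1},{"xyz":[0.2,0,0],"angular":[0,0,0],"grip":1},{"xyz":[0.2,0,0],"angular":[0,0,0],"grip":1}]' 40; python3 go.py
```

```text
clock: 3.83
tool_pos: [0.4496, 0.1497, 0.0392]
eef_rot: [0.532, 0.466, 0.531, -0.465]
ft_force: [-0.0, -0.6, -2.0]
finger_gap: 0.0248
t 3.83 at [0.4496 0.1497 0.0392] yaw 0.132 tilt [-1.     0.002  0.   ] F [-0.  -0.6 -2. ] gap 0.0248
```

```bash
python3 -m creep '[{"xyz":[0.1,0,0],"angular":[0,0,0],"grip":1},{"xyz":[0.2,0,0],"angular":[0,0,0],"grip":1},{"xyz":[0.25,0,0],"angular":[0,0,0],"grip":1},{"xyz":[0.25,0,0],"angular":[0,0,0],"grip":1}]' 40; python3 go.py
```

```text
clock: 4.17
tool_pos: [0.4497, 0.1497, 0.0381]
eef_rot: [0.533, 0.467, 0.531, -0.465]
ft_force: [-2.6, -1.5, 15.0]
finger_gap: 0.0248
t 4.17 at [0.4497 0.1497 0.0381] yaw 0.1321 tilt [-1.     0.003  0.   ] F [-2.6 -1.5 15. ] gap 0.0248
```

```bash
python3 -m creep '[{"xyz":[-0.1,0,0],"angular":[0,0,0],"grip":0},{"xyz":[-0.1,0,0],"angular":[0,0,0],"grip":-1},{"xyz":[-0.1,0,0],"angular":[0,0,0],"grip":-1},{"xyz":[-0.1,0,0],"angular":[0,0,0],"grip":-1},{"xyz":[-3,0,0],"angular":[0,0,0],"grip":-1},{"xyz":[-6,0,0],"angular":[0,0,0],"grip":-1},{"xyz":[-9,0,0],"angular":[0,0,0],"grip":-1},{"xyz":[-12,0,0],"angular":[0,0,0],"grip":-1},{"xyz":[-16,0,0],"angular":[0,0,0],"grip":-1},{"xyz":[-16,0,0],"angular":[0,0,0],"grip":-1}]' 30
python3 go.py .604 -.1105 .15 .132; python3 - <<'E'
from h import *
c,im=shot("side","s2"); cv2.imwrite("pics/s2c.png",cv2.resize(im[120:320,180:440],None,fx=3,fy=3))
E
```

```text
clock: 5.0
tool_pos: [0.4538, 0.1508, 0.2031]
eef_rot: [0.535, 0.47, 0.529, -0.462]
ft_force: [1.6, -0.1, 0.3]
finger_gap: 0.0859
t 5.0 at [0.4538 0.1508 0.2031] yaw 0.1321 tilt [-1.     0.014 -0.001] F [ 1.6 -0.1  0.3] gap 0.0859
xyz [ 5.44 11.37 27.88] ang [ 0.0001 -0.0012 -0.0144]
```

View pics/s2c.png

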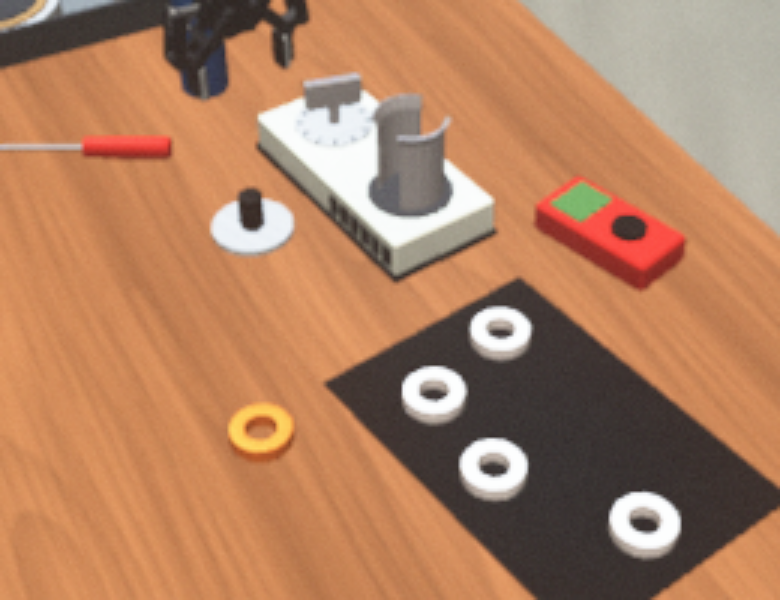

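The lid stands level on the bench at crop (252,220) and all four rings are undisturbed. On to ring A (crop 500,332).

```bash
python3 -m creep '[{"xyz":[0,1.2,2.8],"angular":[0,0,0],"grip":-1},{"xyz":[0,2.8,6.6],"angular":[0,0,0],"grip":-1},{"xyz":[0,4.3,10.3],"angular":[0,0,0],"grip":-1},{"xyz":[0,5.9,14],"angular":[0,0,0],"grip":-1},{"xyz":[0,7.5,17.7],"angular":[0,0,0],"grip":-1},{"xyz":[0,9,21.4],"angular":[0,0,0],"grip":-1},{"xyz":[2,10.5,25],"angular":[0,0,0],"grip":-1},{"xyz":[4,11.8,27.8],"angular":[0,0,0],"grip":-1},{"xyz":[5,11.8,27.8],"angular":[0,0,0],"grip":-1},{"xyz":[5,11.8,27.8],"angular":[0,0,0],"grip":-1}]' 30
python3 -m creep '[{"xyz":[0,0,0],"angular":[0,0,0],"grip":-1},{"xyz":[0,0,0],"angular":[0,0,0],"grip":-1}]' 30
cat > ring.py <<'E'
# nearest ring to TCP in wrist view: circle fit of the white top's outer edge
from h import *
import sys
def find(name,exp=None):
    o=bot.get_obs(); c,im=shot("wrist",name)
    e=np.array(exp if exp is not None else o['tool_pos'][:2])
    m=(im.min(2)>175).astype(np.uint8); n,l,s,ce=cv2.connectedComponentsWithStats(m)
    best=None
    for i in range(1,n):
        if s[i,4]<300: continue
        pts=cv2.findContours((l==i).astype(np.uint8),cv2.RETR_EXTERNAL,cv2.CHAIN_APPROX_NONE)[0][0][:,0]
        W=np.array([onz(c,p,.019)[:2] for p in pts]).astype(np.float32)
        (ctr,rad)=cv2.minEnclosingCircle(W)
        d=np.hypot(*(np.array(ctr)-e))
        if best is None or d<best[0]: best=(d,np.array(ctr).round(4),round(rad,4),ce[i].round())
    print("ring",best); return best
if __name__=="__main__": find(sys.argv[1], list(map(float,sys.argv[2:])) or None)
E
python3 ring.py r1; python3 go.py .604 -.1105 .06 .132
```

```text
clock: 5.88
tool_pos: [0.6008, -0.1115, 0.1418]
eef_rot: [0.529, 0.466, 0.533, -0.468]
ft_force: [-0.1, 0.5, 0.6]
finger_gap: 0.0853
clock: 6.05
tool_pos: [0.602, -0.1093, 0.1464]
eef_rot: [0.532, 0.466, 0.532, -0.466]
ft_force: [0.0, -0.5, -0.0]
finger_gap: 0.085
ring (np.float64(0.003216024172965074), array([ 0.6039, -0.1119]), 0.0307, array([315., 196.]))
t 6.1 at [ 0.6025 -0.1092  0.1471] yaw 0.1332 tilt [-1.     0.001 -0.   ] F [-0.2  0.2  0.3] gap 0.0856
xyz [8.71 0.12 0.15] ang [ 0.0012 -0.0002 -0.0015]
```

View pics/r1.png

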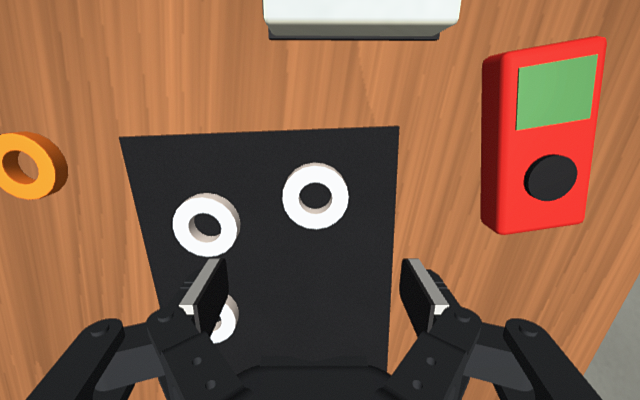

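```bash
python3 -m creep '[{"xyz":[3,0.1,0.26],"angular":[0,0,0],"grip":-1},{"xyz":[6,0.1,0.26],"angular":[0,0,0],"grip":-1},{"xyz":[9,0.1,0.26],"angular":[0,0,0],"grip":-1},{"xyz":[11.5,0.1,0.26],"angular":[0,0,0],"grip":-1},{"xyz":[12.8,0.1,0.26],"angular":[0,0,0],"grip":-1},{"xyz":[13.3,0.1,0.26],"angular":[0,0,0],"grip":-1},{"xyz":[13.4,0.1,0.26],"angular":[0,0,0],"grip":-1},{"xyz":[13.4,0.1,0.26],"angular":[0,0,0],"grip":-1}]' 40
python3 go.py .6039 -.1119 .012 .132
python3 -m creep '[{"xyz":[0,0,0],"angular":[0,0,0],"grip":0},{"xyz":[0,0,0],"angular":[0,0,0],"grip":1},{"xyz":[0,0,0],"angular":[0,0,0],"grip":1},{"xyz":[0,0,0],"angular":[0,0,0],"grip":1},{"xyz":[0,0,0],"angular":[0,0,0],"grip":1}]' 40
python3 go.py .608 .0868 .012 .132
python3 - <<'E'
from h import *
c,im=shot("wrist","r2"); cv2.imwrite("pics/r2c.png",cv2.resize(im[120:400,120:520],None,fx=1.5,fy=1.5))
E
```

```text
clock: 6.77
tool_pos: [0.6052, -0.1123, 0.0139]
eef_rot: [0.533, 0.466, 0.531, -0.465]
ft_force: [-1.0, 0.5, 0.8]
finger_gap: 0.0856
t 6.77 at [ 0.6052 -0.1123  0.0139] yaw 0.133 tilt [-1.     0.003  0.001] F [-1.   0.5  0.8] gap 0.0856
xyz [ 0.19 -0.13 -0.06] ang [ 0.001   0.0007 -0.0032]
clock: 7.18
tool_pos: [0.6056, -0.1129, 0.015]
eef_rot: [0.533, 0.467, 0.531, -0.465]
ft_force: [-0.8, 1.0, 6.7]
finger_gap: 0.0587
t 7.18 at [ 0.6056 -0.1129  0.015 ] yaw 0.1318 tilt [-1.     0.005  0.001] F [-0.8  1.   6.7] gap 0.0587
xyz [  0.3    2.86 -19.77] ang [-0.0002  0.001  -0.0046]
```

View pics/r2c.png

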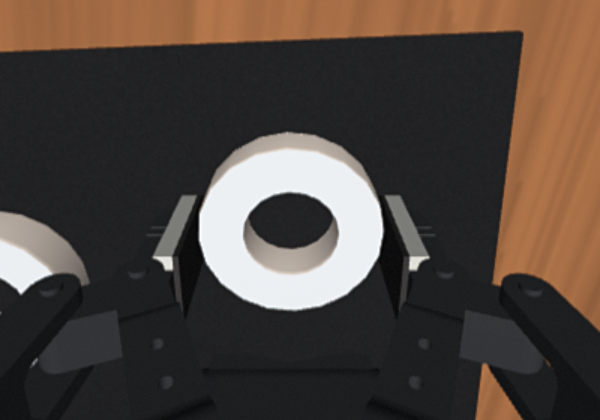

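```bash
python3 -m creep '[{"xyz":[-1,0,0],"angular":[0,0,0],"grip":1},{"xyz":[-4,0,0],"angular":[0,0,0],"grip":1},{"xyz":[-8,0,0],"angular":[0,0,0],"grip":1},{"xyz":[-12,0,0],"angular":[0,0,0],"grip":1},{"xyz":[-15.5,0.3,-2],"angular":[0,0,0],"grip":1},{"xyz":[-18,0.8,-5],"angular":[0,0,0],"grip":1},{"xyz":[-18.5,1.3,-9],"angular":[0,0,0],"grip":1},{"xyz":[-18.5,1.9,-13],"angular":[0,0,0],"grip":1},{"xyz":[-18.5,2.5,-17],"angular":[0,0,0],"grip":1},{"xyz":[-18.5,2.9,-19.7],"angular":[0,0,0],"grip":1}]' 40
python3 -m creep '[{"xyz":[0,0,0],"angular":[0,0,0],"grip":1},{"xyz":[0,0,0],"angular":[0,0,0],"grip":1},{"xyz":[0,0,0],"angular":[0,0,0],"grip":1}]' 40
cat > held.py <<'E'
# held ring's centre from the wrist view (top 4 mm above TCP), and shift to the tube axis
from h import *
import sys
o=bot.get_obs(); c,im=shot("wrist",sys.argv[1]); M=rot(o['eef_rot']); zt=o['tool_pos'][2]+.004
m=(im.min(2)>175).astype(np.uint8); m[:130]=0; m[:,:200]=0; m[:,430:]=0
n,l,s,ce=cv2.connectedComponentsWithStats(m); i=1+np.argmax(s[1:,4])
pts=cv2.findContours((l==i).astype(np.uint8),cv2.RETR_EXTERNAL,cv2.CHAIN_APPROX_NONE)[0][0][:,0]
ctr,rad=cv2.minEnclosingCircle(np.array([onz(c,p,zt)[:2] for p in pts]).astype(np.float32))
d=np.array([ctr[0]-o['tool_pos'][0],ctr[1]-o['tool_pos'][1],0])
print("ring at",np.round(ctr,4),"rad",round(rad,4),"px",ce[i].round(),"in tool",(M.T@d*100).round(2),"gap",o['finger_gap'])
t=np.array([.608,.0868,0])-np.array([*ctr,0]); print("shift cm",(M.T@t*100).round(2),"tcp",o['tool_pos'].round(4),"t",o['clock'])
E
python3 held.py h1
```

```text
clock: 8.07
tool_pos: [0.6068, 0.0895, 0.1996]
eef_rot: [0.533, 0.467, 0.531, -0.464]
ft_force: [-0.0, 0.1, -1.6]
finger_gap: 0.0589
clock: 8.32
tool_pos: [0.6069, 0.0859, 0.1984]
eef_rot: [0.533, 0.466, 0.531, -0.465]
ft_force: [-0.8, -0.4, -0.5]
finger_gap: 0.0589
ring at [0.6068 0.0865] rad 0.029 px [313. 272.] in tool [-0.    0.   -0.06] gap 0.05893143243094132
shift cm [ 0.    0.12 -0.02] tcp [0.6069 0.0859 0.1984] t 8.3167
```

View pics/h1.png

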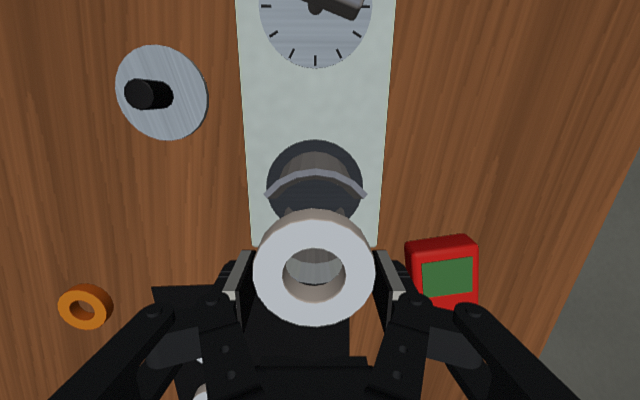

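```bash
python3 -m creep '[{"xyz":[1.5,0.1,0],"angular":[0,0,0],"grip":1},{"xyz":[3,0.1,0],"angular":[0,0,0],"grip":1},{"xyz":[4,0.1,0],"angular":[0,0,0],"grip":1},{"xyz":[5,0.1,0],"angular":[0,0,0],"grip":1},{"xyz":[6,0.1,0],"angular":[0,0,0],"grip":1},{"xyz":[6.5,0.1,0],"angular":[0,0,0],"grip":1},{"xyz":[6.5,0.1,0],"angular":[0,0,0],"grip":1}]' 40
python3 go.py .608 .0868 .105 .132
```

```text
clock: 8.95
tool_pos: [0.6073, 0.0858, 0.1313]
eef_rot: [0.532, 0.466, 0.532, -0.466]
ft_force: [0.0, -0.0, -0.8]
finger_gap: 0.0588
t 8.95 at [0.6073 0.0858 0.1313] yaw 0.1315 tilt [-1.    -0.001  0.   ] F [ 0.  -0.  -0.8] gap 0.0588
xyz [ 2.63  0.08 -0.09] ang [-0.0005  0.0002  0.001 ]
```

```bash
python3 -m creep '[{"xyz":[0.8,0,0],"angular":[0,0,0],"grip":1},{"xyz":[1.6,0,0],"angular":[0,0,0],"grip":1},{"xyz":[2.4,0,0],"angular":[0,0,0],"grip":1},{"xyz":[2.4,0,0],"angular":[0,0,0],"grip":1}]' 40
python3 go.py
python3 -m creep '[{"xyz":[0,0,0],"angular":[0,0,0],"grip":0},{"xyz":[0,0,0],"angular":[0,0,0],"grip":-0.7},{"xyz":[0,0,0],"angular":[0,0,0],"grip":-0.8},{"xyz":[0,0,0],"angular":[0,0,0],"grip":-0.9},{"xyz":[-3,0,0],"angular":[0,0,0],"grip":-0.9},{"xyz":[-6,0,0],"angular":[0,0,0],"grip":-1},{"xyz":[-10,0,0],"angular":[0,0,0],"grip":-1},{"xyz":[-10,0,0],"angular":[0,0,0],"grip":-1},{"xyz":[-10,0,0],"angular":[0,0,0],"grip":-1},{"xyz":[-10,0,0],"angular":[0,0,0],"grip":-1}]' 40
python3 go.py .5057 -.153 .15 .132; python3 - <<'E'
from h import *
c,im=shot("wrist","h2");
for n in("side","scene"):
    c,im=shot(n,n+"3")
    for ce,s,p in blobs(im,c,.012,amin=100,amax=500):
        if -.45<p[1]<0 and .4<p[0]<.7: print(n,ce,s,p)
E
```

```text
clock: 9.28
tool_pos: [0.6078, 0.0861, 0.1072]
eef_rot: [0.532, 0.466, 0.532, -0.466]
ft_force: [0.3, -1.4, -2.0]
finger_gap: 0.0586
t 9.28 at [0.6078 0.0861 0.1072] yaw 0.1321 tilt [-1.  0.  0.] F [ 0.3 -1.4 -2. ] gap 0.0586
clock: 10.12
tool_pos: [0.608, 0.0866, 0.2094]
eef_rot: [0.533, 0.467, 0.531, -0.465]
ft_force: [0.0, 0.2, -0.1]
finger_gap: 0.0855
t 10.12 at [0.608  0.0866 0.2094] yaw 0.1322 tilt [-1.     0.003 -0.   ] F [ 0.   0.2 -0.1] gap 0.0855
xyz [  5.9  -13.32  22.41] ang [ 0.0002 -0.0001 -0.0029]
side [324.2 250.6] 278 [ 0.5074 -0.1519  0.012 ]
side [344.  275.4] 315 [ 0.5112 -0.2571  0.012 ]
side [394.4 293.9] 347 [ 0.5956 -0.3721  0.012 ]
scene [264.8 174.1] 143 [ 0.5081 -0.2594  0.012 ]
scene [227.8 180.8] 152 [ 0.5917 -0.375   0.012 ]
scene [289.6 182.5] 146 [ 0.5043 -0.1546  0.012 ]
```

View pics/h2.png

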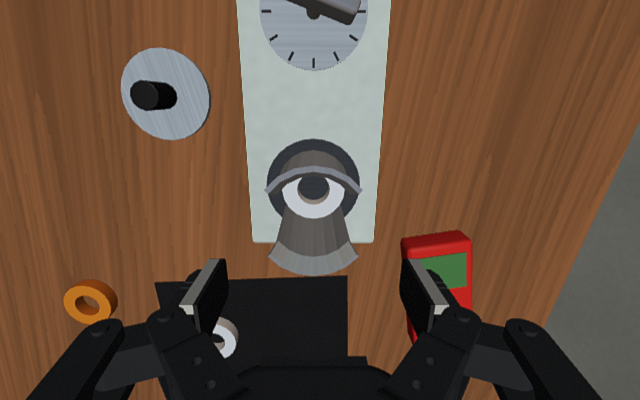

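The first ring lies flat on the tube floor, its hole at (313,188). Next is ring B.

```bash
python3 -m creep '[{"xyz":[0,-1.8,3],"angular":[0,0,0],"grip":-1},{"xyz":[0,-3.7,6],"angular":[0,0,0],"grip":-1},{"xyz":[0,-5.6,9.4],"angular":[0,0,0],"grip":-1},{"xyz":[0,-7.5,12.8],"angular":[0,0,0],"grip":-1},{"xyz":[1,-9.5,16],"angular":[0,0,0],"grip":-1},{"xyz":[3,-11.5,19.3],"angular":[0,0,0],"grip":-1},{"xyz":[5,-13,22],"angular":[0,0,0],"grip":-1},{"xyz":[5.7,-13.3,22.4],"angular":[0,0,0],"grip":-1},{"xyz":[5.7,-13.3,22.4],"angular":[0,0,0],"grip":-1},{"xyz":[5.7,-13.3,22.4],"angular":[0,0,0],"grip":-1}]' 40
python3 -m creep '[{"xyz":[0,0,0],"angular":[0,0,0],"grip":-1},{"xyz":[0,0,0],"angular":[0,0,0],"grip":-1},{"xyz":[0,0,0],"angular":[0,0,0],"grip":-1}]' 40
python3 ring.py r3; python3 go.py .5055 -.1545 .017 .132
```

```text
clock: 11.1
tool_pos: [0.5051, -0.1529, 0.1505]
eef_rot: [0.531, 0.467, 0.532, -0.466]
ft_force: [0.3, 0.6, -0.0]
finger_gap: 0.0853
clock: 11.35
tool_pos: [0.5069, -0.1522, 0.1524]
eef_rot: [0.533, 0.466, 0.531, -0.465]
ft_force: [1.1, 0.6, -0.2]
finger_gap: 0.0853
ring (np.float64(0.0023099903969055796), array([ 0.5057, -0.1542]), 0.0308, array([312., 193.]))
t 11.4 at [ 0.5067 -0.1523  0.1523] yaw 0.1339 tilt [-1.     0.003  0.001] F [ 0.5 -0.7 -0.3] gap 0.0853
xyz [13.53 -0.19  0.2 ] ang [ 0.0019  0.0007 -0.003 ]
```

```bash
python3 -m creep '[{"xyz":[3,-0.15,0.18],"angular":[0,0,0],"grip":-1},{"xyz":[6,-0.15,0.18],"angular":[0,0,0],"grip":-1},{"xyz":[9,-0.15,0.18],"angular":[0,0,0],"grip":-1},{"xyz":[11.5,-0.15,0.18],"angular":[0,0,0],"grip":-1},{"xyz":[12.8,-0.15,0.18],"angular":[0,0,0],"grip":-1},{"xyz":[13.4,-0.15,0.18],"angular":[0,0,0],"grip":-1},{"xyz":[13.5,-0.15,0.18],"angular":[0,0,0],"grip":-1},{"xyz":[13.5,-0.15,0.18],"angular":[0,0,0],"grip":-1}]' 40
python3 go.py .5057 -.1542 .016 .132
python3 -m creep '[{"xyz":[0,0,0],"angular":[0,0,0],"grip":0},{"xyz":[0,0,0],"angular":[0,0,0],"grip":1},{"xyz":[0,0,0],"angular":[0,0,0],"grip":1},{"xyz":[0,0,0],"angular":[0,0,0],"grip":1},{"xyz":[0,0,0],"angular":[0,0,0],"grip":1}]' 40
python3 go.py .608 .0868 .016 .132
```

```text
clock: 12.07
tool_pos: [0.5054, -0.155, 0.017]
eef_rot: [0.533, 0.466, 0.531, -0.465]
ft_force: [0.7, 0.8, 0.7]
finger_gap: 0.0852
t 12.07 at [ 0.5054 -0.155   0.017 ] yaw 0.1327 tilt [-1.     0.002  0.   ] F [0.7 0.8 0.7] gap 0.0852
xyz [ 0.1   0.04 -0.07] ang [ 0.0007  0.0004 -0.0022]
clock: 12.48
tool_pos: [0.5058, -0.1554, 0.0185]
eef_rot: [0.533, 0.467, 0.53, -0.465]
ft_force: [0.3, 0.2, 7.8]
finger_gap: 0.0587
t 12.48 at [ 0.5058 -0.1554  0.0185] yaw 0.132 tilt [-1.     0.005  0.002] F [0.3 0.2 7.8] gap 0.0587
xyz [  0.28  13.32 -22.67] ang [ 0.      0.0016 -0.0045]
```

```bash
python3 -m creep '[{"xyz":[-1,0,0],"angular":[0,0,0],"grip":1},{"xyz":[-4,0,0],"angular":[0,0,0],"grip":1},{"xyz":[-8,0,0],"angular":[0,0,0],"grip":1},{"xyz":[-12,0,0],"angular":[0,0,0],"grip":1},{"xyz":[-16,1.2,-2],"angular":[0,0,0],"grip":1},{"xyz":[-18,3.2,-5.4],"angular":[0,0,0],"grip":1},{"xyz":[-18.5,5.2,-8.8],"angular":[0,0,0],"grip":1},{"xyz":[-18.5,7.2,-12.2],"angular":[0,0,0],"grip":1},{"xyz":[-18.5,9.2,-15.6],"angular":[0,0,0],"grip":1},{"xyz":[-18.5,11.2,-19],"angular":[0,0,0],"grip":1}]' 40
python3 -m creep '[{"xyz":[0,1.8,-3],"angular":[0,0,0],"grip":1},{"xyz":[0,2.1,-3.6],"angular":[0,0,0],"grip":1},{"xyz":[0,2.1,-3.6],"angular":[0,0,0],"grip":1},{"xyz":[0,2.1,-3.6],"angular":[0,0,0],"grip":1},{"xyz":[0,2.1,-3.6],"angular":[0,0,0],"grip":1}]' 40
sed -i 's/+.004;/+.001;/;s/\.004$/&/' held.py; sed -i "s/\['tool_pos'\]\[2\]+.004/['tool_pos'][2]+.001/" held.py
python3 held.py h3
```

```text
clock: 13.32
tool_pos: [0.5909, 0.0498, 0.2038]
eef_rot: [0.533, 0.467, 0.531, -0.465]
ft_force: [-0.1, 0.3, -1.4]
finger_gap: 0.0582
clock: 13.73
tool_pos: [0.6056, 0.0851, 0.202]
eef_rot: [0.532, 0.466, 0.531, -0.466]
ft_force: [0.2, -0.2, 0.1]
finger_gap: 0.0579
ring at [0.6055 0.0861] rad 0.0289 px [313. 268.] in tool [-0.    0.01 -0.1 ] gap 0.05793555720485299
shift cm [ 0.    0.25 -0.04] tcp [0.6056 0.0851 0.202 ] t 13.7333
```

```bash
python3 -m creep '[{"xyz":[1.5,0.2,-0.05],"angular":[0,0,0],"grip":1},{"xyz":[3,0.25,-0.05],"angular":[0,0,0],"grip":1},{"xyz":[4,0.25,-0.05],"angular":[0,0,0],"grip":1},{"xyz":[5,0.25,-0.05],"angular":[0,0,0],"grip":1},{"xyz":[6,0.25,-0.05],"angular":[0,0,0],"grip":1},{"xyz":[7,0.25,-0.05],"angular":[0,0,0],"grip":1},{"xyz":[7,0.25,-0.05],"angular":[0,0,0],"grip":1}]' 40
python3 held.py h4
```

```text
clock: 14.37
tool_pos: [0.6077, 0.0863, 0.1295]
eef_rot: [0.531, 0.465, 0.532, -0.467]
ft_force: [-0.5, -3.2, -1.4]
finger_gap: 0.0581
ring at [0.6361 0.0885] rad 0.0004 px [372. 276.] in tool [-0.01  2.84  0.15] gap 0.0581179331388727
shift cm [ 0.01 -2.8  -0.2 ] tcp [0.6077 0.0863 0.1295] t 14.3667
```

View pics/h4.png

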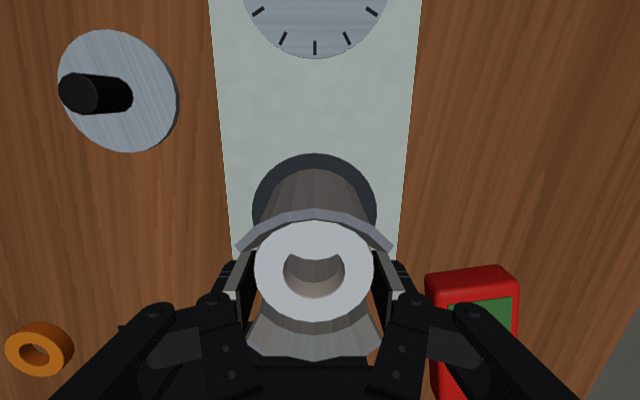

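Ring B sits level between the pads inside the mouth, at (314,270), just shaded. I'll lower it and release.

```bash
python3 -m creep '[{"xyz":[0.8,0,0],"angular":[0,0,0],"grip":1},{"xyz":[1.5,0,0],"angular":[0,0,0],"grip":1},{"xyz":[2,0,0],"angular":[0,0,0],"grip":1},{"xyz":[2,0,0],"angular":[0,0,0],"grip":1}]' 40
python3 go.py
python3 -m creep '[{"xyz":[0,0,0],"angular":[0,0,0],"grip":0},{"xyz":[0,0,0],"angular":[0,0,0],"grip":-0.7},{"xyz":[0,0,0],"angular":[0,0,0],"grip":-0.8},{"xyz":[0,0,0],"angular":[0,0,0],"grip":-0.9},{"xyz":[-3,0,0],"angular":[0,0,0],"grip":-0.9},{"xyz":[-6,0,0],"angular":[0,0,0],"grip":-1},{"xyz":[-10,0,0],"angular":[0,0,0],"grip":-1},{"xyz":[-10,0,0],"angular":[0,0,0],"grip":-1},{"xyz":[-10,0,0],"angular":[0,0,0],"grip":-1},{"xyz":[-10,0,0],"angular":[0,0,0],"grip":-1}]' 40
cat > chk.py <<'E'
from h import *
import sys
o=bot.get_obs(); c,im=shot("wrist",sys.argv[1])
# ring on top of the stack inside the tube: dark hole centroid for n rings
for n in("side","scene"):
    c,im=shot(n,n+sys.argv[1])
    for ce,s,p in blobs(im,c,.012,amin=100,amax=500):
        if -.5<p[1]<0 and .3<p[0]<.8: print(n,ce,s,p)
E
python3 chk.py k2; python3 go.py .5103 -.2585 .15 .132
```

```text
clock: 14.75
tool_pos: [0.6086, 0.0862, 0.1114]
eef_rot: [0.532, 0.466, 0.531, -0.466]
ft_force: [-1.4, -5.1, -0.4]
finger_gap: 0.0587
t 14.75 at [0.6086 0.0862 0.1114] yaw 0.1322 tilt [-1.     0.     0.002] F [-1.4 -5.1 -0.4] gap 0.0587
clock: 15.58
tool_pos: [0.609, 0.0876, 0.2125]
eef_rot: [0.533, 0.467, 0.531, -0.465]
ft_force: [-0.5, -0.3, -0.3]
finger_gap: 0.0855
side [344.1 275.4] 313 [ 0.5115 -0.2569  0.012 ]
side [394.4 293.9] 348 [ 0.5956 -0.3721  0.012 ]
scene [264.8 174.1] 143 [ 0.5081 -0.2594  0.012 ]
scene [227.8 180.7] 151 [ 0.5916 -0.3752  0.012 ]
t 15.73 at [0.6079 0.0873 0.2103] yaw 0.1321 tilt [-1.    -0.001 -0.   ] F [ 1.6  0.8 -0.5] gap 0.0858
xyz [  6.04 -14.22  32.99] ang [ 0.0001 -0.0003  0.0013]
```

```bash
sed -i 's/\.608,\.0868/.608,.0858/' held.py
python3 -m creep '[{"xyz":[0,-1.2,2.8],"angular":[0,0,0],"grip":-1},{"xyz":[0,-2.8,6.5],"angular":[0,0,0],"grip":-1},{"xyz":[0,-4.3,10],"angular":[0,0,0],"grip":-1},{"xyz":[0,-5.8,13.5],"angular":[0,0,0],"grip":-1},{"xyz":[0,-7.3,17],"angular":[0,0,0],"grip":-1},{"xyz":[0,-8.8,20.5],"angular":[0,0,0],"grip":-1},{"xyz":[1,-10.3,24],"angular":[0,0,0],"grip":-1},{"xyz":[3,-11.8,27.5],"angular":[0,0,0],"grip":-1},{"xyz":[5,-13.2,30.7],"angular":[0,0,0],"grip":-1},{"xyz":[6,-14.2,33],"angular":[0,0,0],"grip":-1}]' 40
python3 -m creep '[{"xyz":[0,0,0],"angular":[0,0,0],"grip":-1},{"xyz":[0,0,0],"angular":[0,0,0],"grip":-1},{"xyz":[0,0,0],"angular":[0,0,0],"grip":-1},{"xyz":[0,0,0],"angular":[0,0,0],"grip":-1}]' 40
python3 ring.py r5 ; python3 go.py .5103 -.2585 .016 .132
```

```text
clock: 16.57
tool_pos: [0.5089, -0.2605, 0.1483]
eef_rot: [0.53, 0.466, 0.533, -0.467]
ft_force: [0.1, 1.1, -0.4]
finger_gap: 0.0854
clock: 16.9
tool_pos: [0.5121, -0.2576, 0.1517]
eef_rot: [0.532, 0.466, 0.532, -0.465]
ft_force: [-0.2, -0.3, 0.5]
finger_gap: 0.0853
ring (np.float64(0.0024492176191787634), array([ 0.5103, -0.2592]), 0.0308, array([311., 192.]))
t 16.95 at [ 0.5123 -0.2575  0.152 ] yaw 0.1335 tilt [-1.     0.002  0.   ] F [-0.7  0.1  0.5] gap 0.0852
xyz [13.6  -0.24  0.07] ang [ 0.0015  0.0001 -0.0023]
```

```bash
python3 -m creep '[{"xyz":[3,-0.2,0.06],"angular":[0,0,0],"grip":-1},{"xyz":[6,-0.2,0.06],"angular":[0,0,0],"grip":-1},{"xyz":[9,-0.2,0.06],"angular":[0,0,0],"grip":-1},{"xyz":[11.5,-0.2,0.06],"angular":[0,0,0],"grip":-1},{"xyz":[12.8,-0.2,0.06],"angular":[0,0,0],"grip":-1},{"xyz":[13.5,-0.2,0.06],"angular":[0,0,0],"grip":-1},{"xyz":[13.7,-0.2,0.06],"angular":[0,0,0],"grip":-1},{"xyz":[13.7,-0.2,0.06],"angular":[0,0,0],"grip":-1}]' 40
python3 -m creep '[{"xyz":[0,0,0],"angular":[0,0,0],"grip":0},{"xyz":[0,0,0],"angular":[0,0,0],"grip":1},{"xyz":[0,0,0],"angular":[0,0,0],"grip":1},{"xyz":[0,0,0],"angular":[0,0,0],"grip":1},{"xyz":[0,0,0],"angular":[0,0,0],"grip":1}]' 40
python3 go.py .608 .0858 .016 .132
python3 -m creep '[{"xyz":[-1,0,0],"angular":[0,0,0],"grip":1},{"xyz":[-4,0,0],"angular":[0,0,0],"grip":1},{"xyz":[-8,0,0],"angular":[0,0,0],"grip":1},{"xyz":[-12,0,0],"angular":[0,0,0],"grip":1},{"xyz":[-16,0.8,-2],"angular":[0,0,0],"grip":1},{"xyz":[-18,2.3,-5.5],"angular":[0,0,0],"grip":1},{"xyz":[-18.5,3.8,-9],"angular":[0,0,0],"grip":1},{"xyz":[-18.5,5.3,-12.5],"angular":[0,0,0],"grip":1},{"xyz":[-18.5,6.8,-16],"angular":[0,0,0],"grip":1},{"xyz":[-18.5,8.3,-19.5],"angular":[0,0,0],"grip":1}]' 40
python3 go.py .608 .0858 .2 .132
```

```text
clock: 17.62
tool_pos: [0.5107, -0.2589, 0.0149]
eef_rot: [0.533, 0.466, 0.532, -0.465]
ft_force: [-1.0, 0.4, 1.2]
finger_gap: 0.0856
clock: 18.03
tool_pos: [0.5111, -0.2599, 0.0163]
eef_rot: [0.533, 0.467, 0.53, -0.465]
ft_force: [0.0, 1.3, 6.2]
finger_gap: 0.0576
t 18.03 at [ 0.5111 -0.2599  0.0163] yaw 0.1319 tilt [-1.     0.004  0.002] F [0.  1.3 6.2] gap 0.0576
xyz [ 3.000e-02  1.415e+01 -3.300e+01] ang [-0.0001  0.0018 -0.0043]
clock: 18.87
tool_pos: [0.5663, -0.0537, 0.2013]
eef_rot: [0.533, 0.467, 0.531, -0.465]
ft_force: [0.8, 0.1, -0.5]
finger_gap: 0.057
t 18.87 at [ 0.5663 -0.0537  0.2013] yaw 0.1314 tilt [-1.     0.003  0.001] F [ 0.8  0.1 -0.5] gap 0.057
xyz [  0.14   5.96 -13.28] ang [-0.0006  0.0007 -0.0034]
```

```bash
python3 -m creep '[{"xyz":[0,1.5,-3.4],"angular":[0,0,0],"grip":1},{"xyz":[0,3,-6.8],"angular":[0,0,0],"grip":1},{"xyz":[0,4.5,-10],"angular":[0,0,0],"grip":1},{"xyz":[0,5.5,-12.5],"angular":[0,0,0],"grip":1},{"xyz":[0,5.9,-13.4],"angular":[0,0,0],"grip":1},{"xyz":[0,5.9,-13.4],"angular":[0,0,0],"grip":1},{"xyz":[0,5.9,-13.4],"angular":[0,0,0],"grip":1},{"xyz":[0,5.9,-13.4],"angular":[0,0,0],"grip":1}]' 40
python3 held.py h5
```

```text
clock: 19.53
tool_pos: [0.6065, 0.0839, 0.2]
eef_rot: [0.532, 0.466, 0.531, -0.466]
ft_force: [-0.2, -1.1, -1.7]
finger_gap: 0.0573
ring at [0.6066 0.0828] rad 0.0294 px [313. 271.] in tool [ 0.   -0.    0.11] gap 0.0572649385928781
shift cm [-0.    0.18 -0.28] tcp [0.6065 0.0839 0.2   ] t 19.5333
```

```bash
python3 -m creep '[{"xyz":[1.5,0.17,-0.24],"angular":[0,0,0],"grip":1},{"xyz":[3,0.17,-0.24],"angular":[0,0,0],"grip":1},{"xyz":[4,0.17,-0.24],"angular":[0,0,0],"grip":1},{"xyz":[5,0.17,-0.24],"angular":[0,0,0],"grip":1},{"xyz":[6,0.17,-0.24],"angular":[0,0,0],"grip":1},{"xyz":[7,0.17,-0.24],"angular":[0,0,0],"grip":1},{"xyz":[7,0.17,-0.24],"angular":[0,0,0],"grip":1}]' 40
python3 go.py .608 .0868 .11 .132
python3 -m creep '[{"xyz":[0.8,0,0],"angular":[0,0,0],"grip":1},{"xyz":[1.5,0,0],"angular":[0,0,0],"grip":1},{"xyz":[2,0,0],"angular":[0,0,0],"grip":1},{"xyz":[2,0,0],"angular":[0,0,0],"grip":1}]' 40
python3 go.py
```

```text
clock: 20.17
tool_pos: [0.6078, 0.0868, 0.1276]
eef_rot: [0.532, 0.465, 0.532, -0.467]
ft_force: [0.6, -4.0, -1.8]
finger_gap: 0.0573
t 20.17 at [0.6078 0.0868 0.1276] yaw 0.1316 tilt [-1.    -0.001  0.001] F [ 0.6 -4.  -1.8] gap 0.0573
xyz [1.76 0.02 0.  ] ang [-0.0004  0.0012  0.0012]
clock: 20.5
tool_pos: [0.6081, 0.0869, 0.109]
eef_rot: [0.532, 0.465, 0.532, -0.466]
ft_force: [-0.4, -4.4, -2.4]
finger_gap: 0.0572
t 20.5 at [0.6081 0.0869 0.109 ] yaw 0.1322 tilt [-1.    -0.     0.002] F [-0.4 -4.4 -2.4] gap 0.0572
```

```bash
python3 -m creep '[{"xyz":[0,0,0.1],"angular":[0,0,0],"grip":0},{"xyz":[0,0,0.1],"angular":[0,0,0],"grip":-0.7},{"xyz":[0,0,0.1],"angular":[0,0,0],"grip":-0.8},{"xyz":[0,0,0],"angular":[0,0,0],"grip":-0.9},{"xyz":[-3,0,0],"angular":[0,0,0],"grip":-0.9},{"xyz":[-6,0,0],"angular":[0,0,0],"grip":-1},{"xyz":[-10,0,0],"angular":[0,0,0],"grip":-1},{"xyz":[-10,0,0],"angular":[0,0,0],"grip":-1},{"xyz":[-10,0,0],"angular":[0,0,0],"grip":-1},{"xyz":[-10,0,0],"angular":[0,0,0],"grip":-1}]' 40
python3 chk.py k3; python3 go.py .5937 -.3735 .15 .132
python3 - <<'E'
import cv2,numpy as np
a=cv2.imread("pics/k3.png");b=cv2.imread("pics/sidek3.png")
A=a[100:380,160:470];B=cv2.resize(b[130:320,250:440],None,fx=1.47,fy=1.47)[:280]
cv2.imwrite("pics/k3c.png",cv2.resize(np.hstack([A[:279],B[:279]]),None,fx=1.3,fy=1.3))
E
```

```text
clock: 21.33
tool_pos: [0.6086, 0.0885, 0.2105]
eef_rot: [0.533, 0.467, 0.531, -0.465]
ft_force: [-0.3, 0.0, -0.0]
finger_gap: 0.0857
side [394.4 293.9] 347 [ 0.5956 -0.3721  0.012 ]
scene [227.8 180.8] 152 [ 0.5917 -0.375   0.012 ]
t 21.48 at [0.6074 0.0881 0.2083] yaw 0.1322 tilt [-1.    -0.001 -0.   ] F [-0.4  0.4  0.4] gap 0.0853
xyz [ 5.83 -7.44 45.58] ang [ 0.0002 -0.0003  0.0013]
```

View pics/k3c.png

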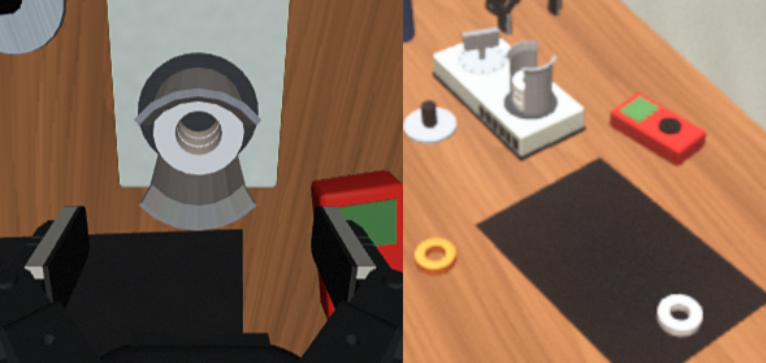

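Three rings are stacked flat and concentric at (198,132); one remains on the mat.

```bash
python3 -m creep '[{"xyz":[0,-0.4,2.6],"angular":[0,0,0],"grip":-1},{"xyz":[0,-1,6.4],"angular":[0,0,0],"grip":-1},{"xyz":[0,-1.6,10.2],"angular":[0,0,0],"grip":-1},{"xyz":[0,-2.2,14],"angular":[0,0,0],"grip":-1},{"xyz":[0,-2.8,17.8],"angular":[0,0,0],"grip":-1},{"xyz":[0,-3.4,21.6],"angular":[0,0,0],"grip":-1},{"xyz":[0,-4.1,25.4],"angular":[0,0,0],"grip":-1},{"xyz":[0,-4.7,29.2],"angular":[0,0,0],"grip":-1},{"xyz":[0,-5.4,33],"angular":[0,0,0],"grip":-1},{"xyz":[0,-6,36.5],"angular":[0,0,0],"grip":-1}]' 40
python3 -m creep '[{"xyz":[1.5,-0.6,3],"angular":[0,0,0],"grip":-1},{"xyz":[3.5,-1.1,6.5],"angular":[0,0,0],"grip":-1},{"xyz":[5.5,-1.4,9],"angular":[0,0,0],"grip":-1},{"xyz":[5.8,-1.4,9],"angular":[0,0,0],"grip":-1},{"xyz":[5.8,-1.4,9],"angular":[0,0,0],"grip":-1},{"xyz":[5.8,-1.4,9],"angular":[0,0,0],"grip":-1},{"xyz":[5.8,-1.4,9],"angular":[0,0,0],"grip":-1}]' 40
python3 ring.py r6 ; python3 go.py .5937 -.3735 .015 .132
```

```text
clock: 22.32
tool_pos: [0.596, -0.2837, 0.208]
eef_rot: [0.531, 0.466, 0.532, -0.466]
ft_force: [0.6, 0.7, 0.3]
finger_gap: 0.0855
clock: 22.9
tool_pos: [0.5954, -0.3717, 0.1519]
eef_rot: [0.532, 0.466, 0.532, -0.465]
ft_force: [0.1, -0.0, 0.6]
finger_gap: 0.0851
ring (np.float64(0.0026675115095207294), array([ 0.5943, -0.3741]), 0.0307, array([311., 193.]))
t 22.95 at [ 0.5958 -0.3716  0.1525] yaw 0.1334 tilt [-1.     0.002  0.   ] F [-0.2  0.3  1.3] gap 0.0856
xyz [13.75 -0.26  0.15] ang [ 0.0014  0.0004 -0.0024]
```

```bash
python3 -m creep '[{"xyz":[3,-0.18,0.15],"angular":[0,0,0],"grip":-1},{"xyz":[6,-0.18,0.15],"angular":[0,0,0],"grip":-1},{"xyz":[9,-0.18,0.15],"angular":[0,0,0],"grip":-1},{"xyz":[11.5,-0.18,0.15],"angular":[0,0,0],"grip":-1},{"xyz":[12.8,-0.18,0.15],"angular":[0,0,0],"grip":-1},{"xyz":[13.5,-0.18,0.15],"angular":[0,0,0],"grip":-1},{"xyz":[13.7,-0.18,0.15],"angular":[0,0,0],"grip":-1},{"xyz":[13.7,-0.18,0.15],"angular":[0,0,0],"grip":-1}]' 40
python3 -m creep '[{"xyz":[0,0,0],"angular":[0,0,0],"grip":0},{"xyz":[0,0,0],"angular":[0,0,0],"grip":1},{"xyz":[0,0,0],"angular":[0,0,0],"grip":1},{"xyz":[0,0,0],"angular":[0,0,0],"grip":1},{"xyz":[0,0,0],"angular":[0,0,0],"grip":1}]' 40
python3 go.py .608 .0858 .2 .132
python3 -m creep '[{"xyz":[-1,0,0],"angular":[0,0,0],"grip":1},{"xyz":[-4,0,0],"angular":[0,0,0],"grip":1},{"xyz":[-8,0,0],"angular":[0,0,0],"grip":1},{"xyz":[-12,0,0],"angular":[0,0,0],"grip":1},{"xyz":[-16,0.3,-2],"angular":[0,0,0],"grip":1},{"xyz":[-18,0.9,-5.5],"angular":[0,0,0],"grip":1},{"xyz":[-18.5,1.5,-9.2],"angular":[0,0,0],"grip":1},{"xyz":[-18.5,2.1,-13],"angular":[0,0,0],"grip":1},{"xyz":[-18.5,2.7,-16.8],"angular":[0,0,0],"grip":1},{"xyz":[-18.5,3.4,-20.6],"angular":[0,0,0],"grip":1}]' 40
python3 go.py .608 .0858 .2 .132
```

```text
clock: 23.62
tool_pos: [0.5947, -0.3745, 0.0157]
eef_rot: [0.533, 0.466, 0.531, -0.465]
ft_force: [0.3, -0.2, -0.0]
finger_gap: 0.0856
clock: 24.03
tool_pos: [0.595, -0.3753, 0.0173]
eef_rot: [0.534, 0.467, 0.53, -0.465]
ft_force: [0.5, 0.3, 5.7]
finger_gap: 0.0586
t 24.03 at [ 0.595  -0.3753  0.0173] yaw 0.1319 tilt [-1.     0.004  0.003] F [0.5 0.3 5.7] gap 0.0586
xyz [-18.35   7.44 -45.49] ang [-0.0001  0.0026 -0.0045]
clock: 24.87
tool_pos: [0.5997, -0.1645, 0.2017]
eef_rot: [0.533, 0.467, 0.531, -0.465]
ft_force: [1.4, 0.4, -1.8]
finger_gap: 0.0583
t 24.87 at [ 0.5997 -0.1645  0.2017] yaw 0.1311 tilt [-1.     0.004  0.001] F [ 1.4  0.4 -1.8] gap 0.0583
xyz [  0.16   4.09 -24.7 ] ang [-0.0009  0.0011 -0.0036]
```

```bash
python3 -m creep '[{"xyz":[0,0.5,-3.4],"angular":[0,0,0],"grip":1},{"xyz":[0,1.1,-7],"angular":[0,0,0],"grip":1},{"xyz":[0,1.7,-10.6],"angular":[0,0,0],"grip":1},{"xyz":[0,2.3,-14.2],"angular":[0,0,0],"grip":1},{"xyz":[0,2.9,-17.8],"angular":[0,0,0],"grip":1},{"xyz":[0,3.5,-21.4],"angular":[0,0,0],"grip":1},{"xyz":[0,4,-24],"angular":[0,0,0],"grip":1},{"xyz":[0,4,-24.7],"angular":[0,0,0],"grip":1},{"xyz":[0,4,-24.7],"angular":[0,0,0],"grip":1},{"xyz":[0,4,-24.7],"angular":[0,0,0],"grip":1}]' 40
python3 -m creep '[{"xyz":[0,0,0],"angular":[0,0,0],"grip":1},{"xyz":[0,0,0],"angular":[0,0,0],"grip":1}]' 40
python3 held.py h6
```

```text
clock: 25.7
tool_pos: [0.6071, 0.0839, 0.2005]
eef_rot: [0.533, 0.466, 0.531, -0.465]
ft_force: [0.4, -0.3, -1.7]
finger_gap: 0.0585
clock: 25.87
tool_pos: [0.6072, 0.0826, 0.2001]
eef_rot: [0.532, 0.467, 0.531, -0.466]
ft_force: [0.0, 0.2, -1.0]
finger_gap: 0.0589
ring at [0.6072 0.083 ] rad 0.0291 px [313. 269.] in tool [-0.    0.   -0.04] gap 0.0589089778634894
shift cm [-0.    0.12 -0.27] tcp [0.6072 0.0826 0.2001] t 25.8667
```

```bash
python3 -m creep '[{"xyz":[1.5,0.1,-0.27],"angular":[0,0,0],"grip":1},{"xyz":[3,0.1,-0.27],"angular":[0,0,0],"grip":1},{"xyz":[4,0.1,-0.27],"angular":[0,0,0],"grip":1},{"xyz":[5,0.1,-0.27],"angular":[0,0,0],"grip":1},{"xyz":[6,0.1,-0.27],"angular":[0,0,0],"grip":1},{"xyz":[7,0.1,-0.27],"angular":[0,0,0],"grip":1},{"xyz":[7,0.1,-0.27],"angular":[0,0,0],"grip":1}]' 40
python3 go.py .608 .0868 .116 .132
python3 -m creep '[{"xyz":[0.6,0,0],"angular":[0,0,0],"grip":1},{"xyz":[1.1,0,0],"angular":[0,0,0],"grip":1},{"xyz":[1.3,0,0],"angular":[0,0,0],"grip":1},{"xyz":[1.3,0,0],"angular":[0,0,0],"grip":1}]' 40
python3 go.py
```

```text
clock: 26.5
tool_pos: [0.6077, 0.0859, 0.1278]
eef_rot: [0.532, 0.466, 0.532, -0.466]
ft_force: [0.2, -4.5, -2.0]
finger_gap: 0.0587
t 26.5 at [0.6077 0.0859 0.1278] yaw 0.1318 tilt [-1.    -0.     0.001] F [ 0.2 -4.5 -2. ] gap 0.0587
xyz [ 1.18  0.05 -0.08] ang [-0.0002  0.0014  0.0002]
clock: 26.83
tool_pos: [0.608, 0.086, 0.1168]
eef_rot: [0.533, 0.466, 0.531, -0.466]
ft_force: [-0.7, -4.8, 0.5]
finger_gap: 0.0584
t 26.83 at [0.608  0.086  0.1168] yaw 0.1323 tilt [-1.     0.001  0.002] F [-0.7 -4.8  0.5] gap 0.0584
```

```bash
python3 -m creep '[{"xyz":[0,0,0.1],"angular":[0,0,0],"grip":0},{"xyz":[0,0,0.1],"angular":[0,0,0],"grip":-0.7},{"xyz":[0,0,0.1],"angular":[0,0,0],"grip":-0.8},{"xyz":[0,0,0],"angular":[0,0,0],"grip":-0.9},{"xyz":[-3,0,0],"angular":[0,0,0],"grip":-0.9},{"xyz":[-6,0,0],"angular":[0,0,0],"grip":-1},{"xyz":[-9,0,0],"angular":[0,0,0],"grip":-1},{"xyz":[-9,0,0],"angular":[0,0,0],"grip":-1},{"xyz":[-9,0,0],"angular":[0,0,0],"grip":-1},{"xyz":[-9,0,0],"angular":[0,0,0],"grip":-1}]' 40
python3 chk.py k4; python3 go.py .45 .15 .15 .132
python3 - <<'E'
import cv2,numpy as np
a=cv2.imread("pics/k4.png");b=cv2.imread("pics/sidek4.png")
A=a[50:330,100:410];B=cv2.resize(b[130:320,230:440],None,fx=1.47,fy=1.47)[:280]
cv2.imwrite("pics/k4c.png",cv2.resize(np.hstack([A[:279],B[:279]]),None,fx=1.28,fy=1.28))
E
```

```text
clock: 27.67
tool_pos: [0.6075, 0.0874, 0.2067]
eef_rot: [0.532, 0.466, 0.532, -0.465]
ft_force: [0.1, -0.4, -0.4]
finger_gap: 0.0853
t 27.82 at [0.6067 0.0871 0.2052] yaw 0.1321 tilt [-1.    -0.002 -0.   ] F [-0.2  0.3 -1. ] gap 0.0855
xyz [  5.54 -14.7   -8.29] ang [ 0.0001 -0.0002  0.0016]
```

View pics/k4c.png

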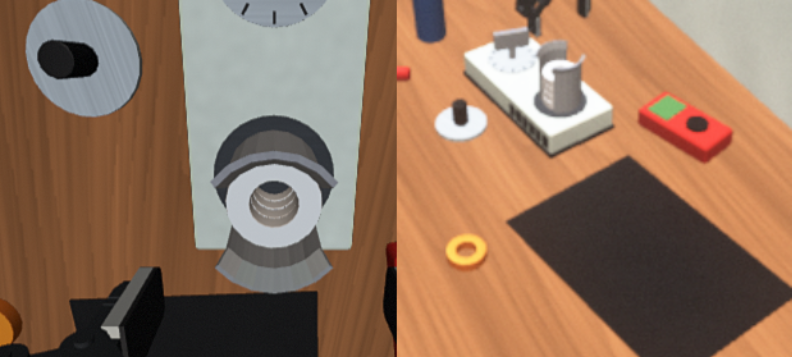

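All four rings lie flat in one column (hole at (274,203)) and the mat is empty. Now for the lid.

```bash
python3 - <<'E'
from h import *
c=cam("wrist"); print(onz(c,(164.8,94.5),.018),onz(c,(148.4,95.3),.058))
E
python3 -m creep '[{"xyz":[0,-2,-1.2],"angular":[0,0,0],"grip":-1},{"xyz":[0,-5,-2.8],"angular":[0,0,0],"grip":-1},{"xyz":[0,-8.2,-4.6],"angular":[0,0,0],"grip":-1},{"xyz":[1,-11.4,-6.4],"angular":[0,0,0],"grip":-1},{"xyz":[3,-14,-7.9],"angular":[0,0,0],"grip":-1},{"xyz":[5,-14.7,-8.3],"angular":[0,0,0],"grip":-1},{"xyz":[7,-14.7,-8.3],"angular":[0,0,0],"grip":-1},{"xyz":[7.5,-14.7,-8.3],"angular":[0,0,0],"grip":-1},{"xyz":[7.5,-14.7,-8.3],"angular":[0,0,0],"grip":-1},{"xyz":[7.5,-14.7,-8.3],"angular":[0,0,0],"grip":-1}]' 40
python3 -m creep '[{"xyz":[0,0,0],"angular":[0,0,0],"grip":-1},{"xyz":[0,0,0],"angular":[0,0,0],"grip":-1}]' 40
python3 go.py .4497 .1497 .040 .132
python3 - <<'E'
from h import *
c,im=shot("wrist","l1")
# dark knob / bright disc: disc blob
hsv=cv2.cvtColor(im,cv2.COLOR_BGR2HSV); m=((hsv[...,1]<70)&(hsv[...,2]>90)).astype(np.uint8); m[270:]=0; m[:,430:]=0;m[:,:200]=0
n,l,s,ce=cv2.connectedComponentsWithStats(m); i=1+np.argmax(s[1:,4])
pts=cv2.findContours((l==i).astype(np.uint8),cv2.RETR_EXTERNAL,cv2.CHAIN_APPROX_NONE)[0][0][:,0]
print(ce[i],s[i],cv2.minEnclosingCircle(np.array([onz(c,p,.018)[:2] for p in pts]).astype(np.float32)))
E
```

```text
[0.44985213 0.15045194 0.018     ] [0.45441196 0.15001229 0.058     ]
clock: 28.65
tool_pos: [0.4518, 0.15, 0.1314]
eef_rot: [0.532, 0.466, 0.532, -0.466]
ft_force: [0.8, 0.8, 0.3]
finger_gap: 0.0856
clock: 28.82
tool_pos: [0.4527, 0.15, 0.1324]
eef_rot: [0.533, 0.467, 0.531, -0.465]
ft_force: [0.6, -0.1, 0.2]
finger_gap: 0.0851
t 28.82 at [0.4527 0.15   0.1324] yaw 0.1314 tilt [-1.     0.004 -0.   ] F [ 0.6 -0.1  0.2] gap 0.0851
xyz [ 9.24 -0.34 -0.01] ang [-0.0006 -0.0001 -0.0037]
[309.51731312 192.96373904] [ 258  146  104  100 6729] ((0.4498896598815918, 0.14969581365585327), 0.044170673936605453)
```

```bash
python3 -m creep '[{"xyz":[2.5,-0.3,0],"angular":[0,0,0],"grip":-1},{"xyz":[5,-0.3,0],"angular":[0,0,0],"grip":-1},{"xyz":[7.5,-0.3,0],"angular":[0,0,0],"grip":-1},{"xyz":[9,-0.3,0],"angular":[0,0,0],"grip":-1},{"xyz":[9.2,-0.3,0],"angular":[0,0,0],"grip":-0.5},{"xyz":[9.2,-0.3,0],"angular":[0,0,0],"grip":0.2},{"xyz":[9.2,-0.3,0],"angular":[0,0,0],"grip":1},{"xyz":[9.2,-0.3,0],"angular":[0,0,0],"grip":1},{"xyz":[9.2,-0.3,0],"angular":[0,0,0],"grip":1},{"xyz":[9.2,-0.3,0],"angular":[0,0,0],"grip":1}]' 50
python3 -m creep '[{"xyz":[0,0,0],"angular":[0,0,0],"grip":1},{"xyz":[0,0,0],"angular":[0,0,0],"grip":1}]' 50
python3 go.py
```

```text
clock: 29.7
tool_pos: [0.4497, 0.1499, 0.0409]
eef_rot: [0.533, 0.467, 0.531, -0.465]
ft_force: [0.6, 0.0, 7.0]
finger_gap: 0.0247
clock: 29.87
tool_pos: [0.4497, 0.1499, 0.0409]
eef_rot: [0.533, 0.467, 0.531, -0.465]
ft_force: [0.0, -0.6, 6.7]
finger_gap: 0.0246
t 29.87 at [0.4497 0.1499 0.0409] yaw 0.1321 tilt [-1.     0.005 -0.   ] F [ 0.  -0.6  6.7] gap 0.0246
```

```bash
python3 -m creep '[{"xyz":[-1,0,0],"angular":[0,0,0],"grip":1},{"xyz":[-4,0,0],"angular":[0,0,0],"grip":1},{"xyz":[-8,0,0],"angular":[0,0,0],"grip":1},{"xyz":[-12,0,0],"angular":[0,0,0],"grip":1},{"xyz":[-16,0,0],"angular":[0,0,0],"grip":1},{"xyz":[-19.5,1.5,0.8],"angular":[0,0,0],"grip":1},{"xyz":[-20.5,4.5,2.5],"angular":[0,0,0],"grip":1},{"xyz":[-20.5,7.5,4.2],"angular":[0,0,0],"grip":1},{"xyz":[-20.5,10.5,6],"angular":[0,0,0],"grip":1},{"xyz":[-20.5,13.2,7.5],"angular":[0,0,0],"grip":1}]' 50
python3 -m creep '[{"xyz":[0,1,0.6],"angular":[0,0,0],"grip":1},{"xyz":[0,1.6,0.9],"angular":[0,0,0],"grip":1},{"xyz":[0,1.6,0.9],"angular":[0,0,0],"grip":1},{"xyz":[0,1.6,0.9],"angular":[0,0,0],"grip":1},{"xyz":[0,1.6,0.9],"angular":[0,0,0],"grip":1},{"xyz":[0,1.6,0.9],"angular":[0,0,0],"grip":1}]' 50
python3 go.py .608 .0862 .185 .132
```

```text
clock: 30.7
tool_pos: [0.5903, 0.0917, 0.2458]
eef_rot: [0.533, 0.467, 0.531, -0.465]
ft_force: [1.2, 0.1, -2.3]
finger_gap: 0.0246
clock: 31.2
tool_pos: [0.6043, 0.0865, 0.2449]
eef_rot: [0.532, 0.466, 0.532, -0.465]
ft_force: [-0.3, 0.2, -2.0]
finger_gap: 0.0245
t 31.2 at [0.6043 0.0865 0.2449] yaw 0.133 tilt [-1.     0.001 -0.   ] F [-0.3  0.2 -2. ] gap 0.0245
xyz [5.99 0.36 0.08] ang [ 0.001  -0.0002 -0.0005]
```

```bash
python3 -m creep '[{"xyz":[0.5,0.35,0.05],"angular":[0,0,0],"grip":1},{"xyz":[2,0.35,0.05],"angular":[0,0,0],"grip":1},{"xyz":[3.5,0.35,0.05],"angular":[0,0,0],"grip":1},{"xyz":[4.5,0.35,0.05],"angular":[0,0,0],"grip":1},{"xyz":[5.5,0.35,0.05],"angular":[0,0,0],"grip":1},{"xyz":[6,0.35,0.05],"angular":[0,0,0],"grip":1},{"xyz":[6,0.35,0.05],"angular":[0,0,0],"grip":1},{"xyz":[6,0.35,0.05],"angular":[0,0,0],"grip":1}]' 50
python3 go.py
python3 -m creep '[{"xyz":[0.2,0,0],"angular":[0,0,0],"grip":1},{"xyz":[0.3,0,0],"angular":[0,0,0],"grip":1},{"xyz":[0.4,0,0],"angular":[0,0,0],"grip":1},{"xyz":[0.4,0,0],"angular":[0,0,0],"grip":1}]' 50
python3 go.py
```

```text
clock: 31.87
tool_pos: [0.6096, 0.0858, 0.1847]
eef_rot: [0.532, 0.466, 0.532, -0.466]
ft_force: [-0.7, -1.0, -2.4]
finger_gap: 0.0251
t 31.87 at [0.6096 0.0858 0.1847] yaw 0.1321 tilt [-1.     0.001  0.   ] F [-0.7 -1.  -2.4] gap 0.0251
clock: 32.2
tool_pos: [0.6097, 0.0857, 0.181]
eef_rot: [0.532, 0.466, 0.531, -0.465]
ft_force: [-0.7, 0.1, -2.4]
finger_gap: 0.0248
t 32.2 at [0.6097 0.0857 0.181 ] yaw 0.1319 tilt [-1.     0.002  0.   ] F [-0.7  0.1 -2.4] gap 0.0248
```

```bash
python3 -m creep '[{"xyz":[0.1,-0.15,0],"angular":[0,0,0],"grip":1},{"xyz":[0.2,-0.15,0],"angular":[0,0,0],"grip":1},{"xyz":[0.2,-0.15,0],"angular":[0,0,0],"grip":1},{"xyz":[0.2,-0.15,0],"angular":[0,0,0],"grip":1}]' 50
python3 go.py
```

```text
clock: 32.53
tool_pos: [0.608, 0.0855, 0.1795]
eef_rot: [0.532, 0.466, 0.531, -0.465]
ft_force: [-1.3, -0.6, 3.9]
finger_gap: 0.0244
t 32.53 at [0.608  0.0855 0.1795] yaw 0.132 tilt [-1.     0.002  0.   ] F [-1.3 -0.6  3.9] gap 0.0244
```

```bash
python3 -m creep '[{"xyz":[-0.1,0,0],"angular":[0,0,0],"grip":0.2},{"xyz":[-0.1,0,0],"angular":[0,0,0],"grip":-0.5},{"xyz":[-0.1,0,0],"angular":[0,0,0],"grip":-1},{"xyz":[-0.1,0,0],"angular":[0,0,0],"grip":-1},{"xyz":[-2,0,0],"angular":[0,0,0],"grip":-1},{"xyz":[-5,0,0],"angular":[0,0,0],"grip":-1},{"xyz":[-7,0,0],"angular":[0,0,0],"grip":-1},{"xyz":[-7,0,-3],"angular":[0,0,0],"grip":-1},{"xyz":[-7,0,-6],"angular":[0,0,0],"grip":-1},{"xyz":[-7,0,-9],"angular":[0,0,0],"grip":-1}]' 40
python3 -m creep '[{"xyz":[0,0,0],"angular":[0,0,0],"grip":-1},{"xyz":[0,0,0],"angular":[0,0,0],"grip":-1},{"xyz":[0,0,0],"angular":[0,0,0],"grip":-1}]' 40
python3 go.py .5883 .2347 .25 .132
python3 - <<'E'
from h import *
print(bot.get_obs()['joints'].round(3))
c,im=shot("wrist","q1"); d,im2=shot("side","sq1")
print(proj(c,[[.5883,.2347,.11],[.608,.086,.1567]]))
C=np.hstack([im[:270,150:480],cv2.resize(im2[125:215,240:350],None,fx=3)] ) if False else np.hstack([im[:270,150:480],cv2.resize(im2[125:215,240:350],(330,270))])
cv2.imwrite("pics/q1c.png",cv2.resize(C,None,fx=1.2,fy=1.2))
E
```

```text
clock: 33.37
tool_pos: [0.5964, 0.1753, 0.2495]
eef_rot: [0.532, 0.467, 0.531, -0.466]
ft_force: [0.3, 0.6, -0.1]
finger_gap: 0.0855
clock: 33.62
tool_pos: [0.5961, 0.1746, 0.2486]
eef_rot: [0.533, 0.466, 0.532, -0.466]
ft_force: [-0.2, -0.2, 0.2]
finger_gap: 0.0855
t 33.62 at [0.5961 0.1746 0.2486] yaw 0.1328 tilt [-1.     0.001  0.001] F [-0.2 -0.2  0.2] gap 0.0855
xyz [-0.15  0.03 -6.06] ang [ 0.0008  0.0009 -0.0013]
[ 2.170e-01  3.680e-01  1.402e+00 -1.000e-03  1.370e+00  8.500e-02]
[[313.78330034 122.09592358]
 [313.42878057 303.80508393]]
```

View pics/q1c.png

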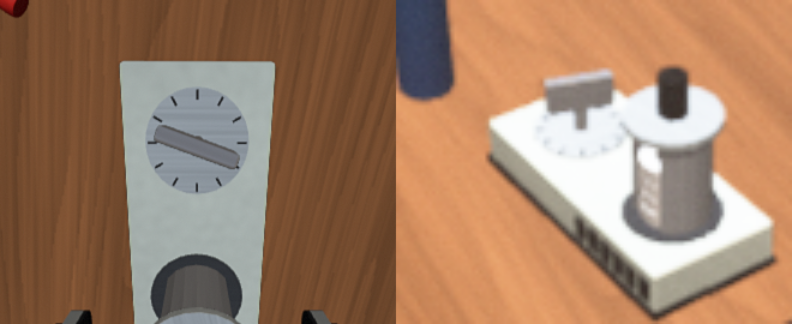

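The lid sits level on the tube in the side view. The key wing runs (157,133)–(238,162) in the crop, and its centre matches my predicted axis to about 1 px.

```bash
python3 - <<'E'
from h import *
c=cam("wrist")
a,b=[onz(c,(150+x/1.2,y/1.2),.11) for x,y in((156,131),(238,160))]
print(a,b,(a+b)/2,np.linalg.norm(b-a),"angle",np.arctan2(*(b-a)[1::-1]))
E
python3 -m creep '[{"xyz":[0,0,-2],"angular":[-0.12,0,0],"grip":-1},{"xyz":[0,0,-4],"angular":[-0.24,0,0],"grip":-1},{"xyz":[0,0,-5.5],"angular":[-0.36,0,0],"grip":-1},{"xyz":[0,0,-6],"angular":[-0.48,0,0],"grip":-1},{"xyz":[0,0,-6],"angular":[-0.6,0,0],"grip":-1},{"xyz":[0,0,-6],"angular":[-0.72,0,0],"grip":-1},{"xyz":[0,0,-6],"angular":[-0.84,0,0],"grip":-1},{"xyz":[0,0,-6],"angular":[-0.96,0,0],"grip":-1},{"xyz":[0,0,-6],"angular":[-1.08,0,0],"grip":-1},{"xyz":[0,0,-6],"angular":[-1.2,0,0],"grip":-1}]' 40
python3 -m creep '[{"xyz":[0,0,0],"angular":[0,0,0],"grip":-1},{"xyz":[0,0,0],"angular":[0,0,0],"grip":-1},{"xyz":[0,0,0],"angular":[0,0,0],"grip":-1}]' 40
python3 go.py .5883 .2347 .125 1.37
```

```text
[0.5588581  0.24072796 0.11      ] [0.61952723 0.22854683 0.11      ] [0.58919267 0.2346374  0.11      ] 0.06187990478671862 angle -0.19814514638315933
clock: 34.55
tool_pos: [0.5886, 0.2328, 0.2486]
eef_rot: [0.703, 0.083, 0.702, -0.083]
ft_force: [0.1, 0.6, 0.2]
finger_gap: 0.0856
clock: 34.8
tool_pos: [0.5885, 0.2335, 0.2487]
eef_rot: [0.702, 0.086, 0.701, -0.086]
ft_force: [-0.3, -0.5, 0.4]
finger_gap: 0.0856
t 34.8 at [0.5885 0.2335 0.2487] yaw 1.3279 tilt [-1.     0.     0.001] F [-0.3 -0.5  0.4] gap 0.0856
xyz [12.37  0.11 -0.06] ang [-0.0421  0.0014 -0.0003]
```

```bash
python3 -m creep '[{"xyz":[3,0.1,-0.05],"angular":[-0.045,0,0],"grip":-1},{"xyz":[6.5,0.1,-0.05],"angular":[-0.045,0,0],"grip":-1},{"xyz":[10,0.1,-0.05],"angular":[-0.045,0,0],"grip":-0.5},{"xyz":[13,0.1,-0.05],"angular":[-0.045,0,0],"grip":-0.3},{"xyz":[15,0.1,-0.05],"angular":[-0.045,0,0],"grip":-0.2},{"xyz":[15.5,0.1,-0.05],"angular":[-0.045,0,0],"grip":0},{"xyz":[15.5,0.1,-0.05],"angular":[-0.045,0,0],"grip":0.2},{"xyz":[15.5,0.1,-0.05],"angular":[-0.045,0,0],"grip":0.4}]' 40
python3 go.py .5883 .2347 .093 1.373
python3 -m creep '[{"xyz":[0,0,0],"angular":[0,0,0],"grip":1},{"xyz":[0,0,0],"angular":[0,0,0],"grip":1},{"xyz":[0,0,0],"angular":[0,0,0],"grip":1},{"xyz":[0,0,0],"angular":[0,0,0],"grip":1}]' 40
python3 go.py .5883 .2347 .093 1.373
```

```text
clock: 35.47
tool_pos: [0.589, 0.2355, 0.0945]
eef_rot: [0.705, 0.069, 0.703, -0.069]
ft_force: [-0.7, -0.4, 0.5]
finger_gap: 0.0257
t 35.47 at [0.589  0.2355 0.0945] yaw 1.376 tilt [-1.     0.001  0.003] F [-0.7 -0.4  0.5] gap 0.0257
xyz [ 0.15 -0.09 -0.06] ang [ 0.003   0.0025 -0.0009]
clock: 35.8
tool_pos: [0.5898, 0.2355, 0.0959]
eef_rot: [0.706, 0.069, 0.702, -0.068]
ft_force: [0.8, -2.0, 5.4]
finger_gap: 0.0111
t 35.8 at [0.5898 0.2355 0.0959] yaw 1.3769 tilt [-1.     0.002  0.005] F [ 0.8 -2.   5.4] gap 0.0111
xyz [ 0.29 -0.11 -0.13] ang [ 0.0039  0.0054 -0.002 ]
```

```bash
python3 -m creep '[{"xyz":[0.1,0,0],"angular":[0.12,0,0],"grip":1},{"xyz":[0.1,0,0],"angular":[0.24,0,0],"grip":1},{"xyz":[0.1,0,0],"angular":[0.36,0,0],"grip":1},{"xyz":[0.1,0,0],"angular":[0.48,0,0],"grip":1},{"xyz":[0.1,0,0],"angular":[0.6,0,0],"grip":1}]' 50
python3 go.py .5885 .2347 .094 0.77; python3 -c "
from h import *
o=bot.get_obs();print(o['moment'],o['joints'])"
```

```text
clock: 36.22
tool_pos: [0.5894, 0.2348, 0.0958]
eef_rot: [0.653, 0.276, 0.65, -0.274]
ft_force: [-2.2, -5.1, 13.5]
finger_gap: 0.0116
t 36.22 at [0.5894 0.2348 0.0958] yaw 0.7717 tilt [-1.     0.004  0.004] F [-2.2 -5.1 13.5] gap 0.0116
xyz [ 0.18 -0.07 -0.06] ang [ 0.0017  0.0041 -0.0036]
[-0.84717143  0.2975674   0.09667632] [ 0.31368681  0.52150876  1.56272419 -0.00241124  1.05232759 -0.45680787]
```

```bash
python3 -m creep '[{"xyz":[-0.15,0,0],"angular":[0.12,0,0],"grip":1},{"xyz":[-0.15,0,0],"angular":[0.24,0,0],"grip":1},{"xyz":[-0.15,0,0],"angular":[0.36,0,0],"grip":1},{"xyz":[-0.15,0,0],"angular":[0.48,0,0],"grip":1},{"xyz":[-0.15,0,0],"angular":[0.6,0,0],"grip":1},{"xyz":[-0.15,0,0],"angular":[0.72,0,0],"grip":1},{"xyz":[-0.15,0,0],"angular":[0.84,0,0],"grip":1},{"xyz":[-0.15,0,0],"angular":[0.96,0,0],"grip":1},{"xyz":[-0.15,0,0],"angular":[1.08,0,0],"grip":1},{"xyz":[-0.15,0,0],"angular":[1.2,0,0],"grip":1}]' 50
python3 go.py .5885 .2347 .096 -0.43; python3 -c "
from h import *
o=bot.get_obs();print(o['moment'],o['joints'])"
```

```text
clock: 37.05
tool_pos: [0.5879, 0.2345, 0.0959]
eef_rot: [0.383, 0.595, 0.382, -0.595]
ft_force: [-2.4, -3.6, 7.5]
finger_gap: 0.0116
t 37.05 at [0.5879 0.2345 0.0959] yaw -0.4284 tilt [-1.     0.002  0.   ] F [-2.4 -3.6  7.5] gap 0.0116
xyz [-0.01  0.04 -0.04] ang [ 0.0016  0.0004 -0.0023]
[-0.75628772  0.4646177   0.11465815] [ 0.31379406  0.52113863  1.56320087 -0.00206886  1.05583872  0.7432223 ]
```

```bash
python3 -m creep '[{"xyz":[-0.05,0,0],"angular":[0.12,0,0],"grip":1},{"xyz":[-0.05,0,0],"angular":[0.24,0,0],"grip":1},{"xyz":[-0.05,0,0],"angular":[0.36,0,0],"grip":1},{"xyz":[-0.05,0,0],"angular":[0.48,0,0],"grip":1},{"xyz":[-0.05,0,0],"angular":[0.6,0,0],"grip":1},{"xyz":[-0.05,0,0],"angular":[0.72,0,0],"grip":1},{"xyz":[-0.05,0,0],"angular":[0.84,0,0],"grip":1},{"xyz":[-0.05,0,0],"angular":[0.96,0,0],"grip":1},{"xyz":[-0.05,0,0],"angular":[1.08,0,0],"grip":1},{"xyz":[-0.05,0,0],"angular":[1.2,0,0],"grip":1}]' 50
python3 -m creep '[{"xyz":[0,0,0],"angular":[0.12,0,0],"grip":1},{"xyz":[0,0,0],"angular":[0.24,0,0],"grip":1},{"xyz":[0,0,0],"angular":[0.36,0,0],"grip":1},{"xyz":[0,0,0],"angular":[0.48,0,0],"grip":1},{"xyz":[0,0,0],"angular":[0.5,0,0],"grip":1},{"xyz":[0,0,0],"angular":[0.5,0,0],"grip":1}]' 50
python3 go.py .5885 .2347 .096 1.0; python3 -c "
from h import *
o=bot.get_obs();print(o['moment'],o['joints'])"
```

```text
clock: 37.88
tool_pos: [0.5871, 0.2357, 0.0959]
eef_rot: [-0.021, 0.707, -0.02, -0.707]
ft_force: [-2.8, 1.1, 5.5]
finger_gap: 0.0116
clock: 38.38
tool_pos: [0.5873, 0.2364, 0.0959]
eef_rot: [-0.194, 0.68, -0.193, -0.68]
ft_force: [-3.1, 1.3, 5.6]
finger_gap: 0.0113
t 38.38 at [0.5873 0.2364 0.0959] yaw -2.1244 tilt [-1.    -0.002  0.   ] F [-3.1  1.3  5.6] gap 0.0113
xyz [-0.01  0.08 -0.19] ang [-3.1244e+00 -3.0000e-03  6.0000e-04]
[ 0.19009524  0.69387312 -0.06030851] [3.15096774e-01 5.21257582e-01 1.56293108e+00 1.72703695e-03
 1.05618791e+00 2.43862936e+00]
```

```bash
python3 -m creep '[{"xyz":[0,0,0],"angular":[0,0,0],"grip":0.5},{"xyz":[0,0,0],"angular":[0,0,0],"grip":0},{"xyz":[0,0,0],"angular":[0,0,0],"grip":-0.5},{"xyz":[0,0,0],"angular":[0,0,0],"grip":-0.5},{"xyz":[-1.5,0,0],"angular":[0,0,0],"grip":-0.5},{"xyz":[-3.5,0,0],"angular":[0,0,0],"grip":-0.5},{"xyz":[-5.5,0,0],"angular":[0,0,0],"grip":-0.5},{"xyz":[-5.5,0,0],"angular":[0,0,0],"grip":-0.5},{"xyz":[-5.5,0,0],"angular":[-0.12,0,0],"grip":-0.5},{"xyz":[-5.5,0,0],"angular":[-0.24,0,0],"grip":-0.5}]' 40
python3 -m creep '[{"xyz":[0,0,0],"angular":[-0.12,0,0],"grip":-0.5},{"xyz":[0,0,0],"angular":[-0.24,0,0],"grip":-0.5},{"xyz":[0,0,0],"angular":[-0.36,0,0],"grip":-0.5},{"xyz":[0,0,0],"angular":[-0.48,0,0],"grip":-0.5},{"xyz":[0,0,0],"angular":[-0.6,0,0],"grip":-0.5},{"xyz":[0,0,0],"angular":[-0.72,0,0],"grip":-0.5},{"xyz":[0,0,0],"angular":[-0.84,0,0],"grip":-0.5},{"xyz":[0,0,0],"angular":[-0.96,0,0],"grip":-0.5},{"xyz":[0,0,0],"angular":[-1.08,0,0],"grip":-0.5},{"xyz":[0,0,0],"angular":[-1.2,0,0],"grip":-0.5}]' 40
python3 -m creep '[{"xyz":[0,0,0],"angular":[-0.12,0,0],"grip":-0.5},{"xyz":[0,0,0],"angular":[-0.24,0,0],"grip":-0.5},{"xyz":[0,0,0],"angular":[-0.36,0,0],"grip":-0.5},{"xyz":[0,0,0],"angular":[-0.48,0,0],"grip":-0.5},{"xyz":[0,0,0],"angular":[-0.6,0,0],"grip":-0.5},{"xyz":[0,0,0],"angular":[-0.72,0,0],"grip":-0.5},{"xyz":[0,0,0],"angular":[-0.84,0,0],"grip":-0.5},{"xyz":[0,0,0],"angular":[-0.96,0,0],"grip":-0.5},{"xyz":[0,0,0],"angular":[-1.08,0,0],"grip":-0.5},{"xyz":[0,0,0],"angular":[-1.2,0,0],"grip":-0.5}]' 40
python3 -m creep '[{"xyz":[0,0,0],"angular":[-0.12,0,0],"grip":-0.5},{"xyz":[0,0,0],"angular":[-0.24,0,0],"grip":-0.5},{"xyz":[0,0,0],"angular":[-0.36,0,0],"grip":-0.5},{"xyz":[0,0,0],"angular":[-0.48,0,0],"grip":-0.5},{"xyz":[0,0,0],"angular":[-0.5,0,0],"grip":-0.5},{"xyz":[0,0,0],"angular":[-0.5,0,0],"grip":-0.5},{"xyz":[0,0,0],"angular":[-0.5,0,0],"grip":-0.5}]' 40
python3 go.py .5883 .2347 .095 1.017
```

```text
clock: 39.22
tool_pos: [0.5882, 0.2353, 0.1498]
eef_rot: [-0.108, 0.7, -0.108, -0.698]
ft_force: [-0.6, -0.1, -0.2]
finger_gap: 0.064
clock: 40.05
tool_pos: [0.5878, 0.2352, 0.1488]
eef_rot: [0.306, 0.638, 0.305, -0.638]
ft_force: [-0.1, 0.7, -0.1]
finger_gap: 0.064
clock: 40.88
tool_pos: [0.5878, 0.2352, 0.1488]
eef_rot: [0.612, 0.354, 0.612, -0.354]
ft_force: [0.1, 0.7, -0.5]
finger_gap: 0.0644
clock: 41.47
tool_pos: [0.588, 0.2352, 0.1493]
eef_rot: [0.68, 0.194, 0.68, -0.194]
ft_force: [0.4, 0.3, 0.1]
finger_gap: 0.064
t 41.47 at [0.588  0.2352 0.1493] yaw 1.0141 tilt [-1.     0.     0.001] F [0.4 0.3 0.1] gap 0.064
xyz [ 5.43 -0.03  0.05] ang [-0.0029  0.0009 -0.0004]
```

```bash
python3 -m creep '[{"xyz":[1.5,0,0.05],"angular":[0,0,0],"grip":-0.5},{"xyz":[3.5,0,0.05],"angular":[0,0,0],"grip":-0.4},{"xyz":[5,0,0.05],"angular":[0,0,0],"grip":-0.2},{"xyz":[5.3,0,0.05],"angular":[0,0,0],"grip":0},{"xyz":[5.3,0,0.05],"angular":[0,0,0],"grip":0.4},{"xyz":[5.3,0,0.05],"angular":[0,0,0],"grip":1},{"xyz":[5.3,0,0.05],"angular":[0,0,0],"grip":1},{"xyz":[5.3,0,0.05],"angular":[0,0,0],"grip":1},{"xyz":[5.3,0,0.05],"angular":[0,0,0],"grip":1}]' 50
python3 go.py
python3 -m creep '[{"xyz":[-0.1,0,0],"angular":[0.12,0,0],"grip":1},{"xyz":[-0.1,0,0],"angular":[0.24,0,0],"grip":1},{"xyz":[-0.1,0,0],"angular":[0.36,0,0],"grip":1},{"xyz":[-0.1,0,0],"angular":[0.48,0,0],"grip":1},{"xyz":[-0.1,0,0],"angular":[0.6,0,0],"grip":1},{"xyz":[-0.1,0,0],"angular":[0.72,0,0],"grip":1},{"xyz":[-0.1,0,0],"angular":[0.84,0,0],"grip":1},{"xyz":[-0.1,0,0],"angular":[0.96,0,0],"grip":1},{"xyz":[-0.1,0,0],"angular":[1.08,0,0],"grip":1},{"xyz":[-0.1,0,0],"angular":[1.2,0,0],"grip":1}]' 50
python3 -m creep '[{"xyz":[0,0,0],"angular":[0.1,0,0],"grip":1},{"xyz":[0,0,0],"angular":[0.2,0,0],"grip":1},{"xyz":[0,0,0],"angular":[0.3,0,0],"grip":1},{"xyz":[0,0,0],"angular":[0.4,0,0],"grip":1},{"xyz":[0,0,0],"angular":[0.4,0,0],"grip":1}]' 50
python3 go.py .5883 .2347 .095 -.75; python3 -c "
from h import *
o=bot.get_obs();print(o['moment'],o['joints'])"
```

```text
clock: 42.22
tool_pos: [0.5893, 0.2352, 0.0977]
eef_rot: [0.681, 0.194, 0.679, -0.193]
ft_force: [-0.1, -0.6, 0.5]
finger_gap: 0.0112
t 42.22 at [0.5893 0.2352 0.0977] yaw 1.0167 tilt [-1.     0.002  0.003] F [-0.1 -0.6  0.5] gap 0.0112
clock: 43.05
tool_pos: [0.5883, 0.2347, 0.0978]
eef_rot: [0.451, 0.545, 0.45, -0.545]
ft_force: [-0.5, -0.3, -2.0]
finger_gap: 0.0112
clock: 43.47
tool_pos: [0.5879, 0.2349, 0.0978]
eef_rot: [0.335, 0.623, 0.334, -0.623]
ft_force: [-1.3, -0.1, -3.1]
finger_gap: 0.0113
t 43.47 at [0.5879 0.2349 0.0978] yaw -0.5855 tilt [-1.     0.001  0.   ] F [-1.3 -0.1 -3.1] gap 0.0113
xyz [ 0.28  0.04 -0.01] ang [ 0.1645  0.     -0.0006]
[-0.2176559   0.24580989  0.01133622] [ 3.13629916e-01  5.19648855e-01  1.56013953e+00 -5.64760956e-04
  1.06149745e+00  8.99419539e-01]
```

```bash
cat > m.py <<'E'
from h import *
o=bot.get_obs();M=rot(o['eef_rot']);print("yaw",np.arctan2(M[1,1],M[0,1]).round(4),"j6",o['joints'][5].round(4),"Mz",o['moment'][2].round(3),"F",o['ft_force'].round(1),"tau6",o['effort'][5].round(3),"gap",round(o['finger_gap'],4))
E
python3 -m creep '[{"xyz":[0,0,0],"angular":[0.05,0,0],"grip":1},{"xyz":[0,0,0],"angular":[0.1,0,0],"grip":1},{"xyz":[0,0,0],"angular":[0.1,0,0],"grip":1}]' 50 >/dev/null; python3 m.py
python3 -m creep '[{"xyz":[0,0,0],"angular":[0.05,0,0],"grip":1},{"xyz":[0,0,0],"angular":[0.05,0,0],"grip":1},{"xyz":[0,0,0],"angular":[0.05,0,0],"grip":1}]' 50 >/dev/null; python3 m.py
python3 -m creep '[{"xyz":[0,0,0],"angular":[0.05,0,0],"grip":1},{"xyz":[0,0,0],"angular":[0.05,0,0],"grip":1},{"xyz":[0,0,0],"angular":[0.05,0,0],"grip":1}]' 50 >/dev/null; python3 m.py
```

```text
yaw -0.6816 j6 0.9955 Mz -0.021 F [-1.7  0.3 -1.9] tau6 0.464 gap 0.0111
yaw -0.7299 j6 1.0437 Mz -0.019 F [-2.1 -0.7 -0.6] tau6 0.047 gap 0.0113
yaw -0.7788 j6 1.093 Mz 0.78 F [-4.1 -0.9 -0.1] tau6 0.834 gap 0.0114
```

The moment jumped from about 0 to 0.78 Nm at an estimated angle of 5.6 rad, so the key is at its stop. I'll release, retreat and check.

```bash
python3 -m creep '[{"xyz":[0,0,0],"angular":[0,0,0],"grip":1},{"xyz":[0,0,0],"angular":[0,0,0],"grip":0.5},{"xyz":[0,0,0],"angular":[0,0,0],"grip":0},{"xyz":[0,0,0],"angular":[0,0,0],"grip":-0.5},{"xyz":[0,0,0],"angular":[0,0,0],"grip":-0.5},{"xyz":[-1.5,0,0],"angular":[0,0,0],"grip":-0.5},{"xyz":[-4,0,0],"angular":[0,0,0],"grip":-0.5},{"xyz":[-8,0,0],"angular":[0,0,0],"grip":-0.8},{"xyz":[-12,0,0],"angular":[0,0,0],"grip":-1},{"xyz":[-15,0,0],"angular":[0,0,0],"grip":-1}]' 40
python3 -m creep '[{"xyz":[0,-3,0],"angular":[0,0,0],"grip":-1},{"xyz":[0,-6,0],"angular":[0,0,0],"grip":-1},{"xyz":[0,-9,0],"angular":[0,0,0],"grip":-1},{"xyz":[0,-12,0],"angular":[0,0,0],"grip":-1},{"xyz":[0,-12,0],"angular":[0,0,0],"grip":-1},{"xyz":[0,-12,0],"angular":[0,0,0],"grip":-1}]' 40
python3 - <<'E'
from h import *
c,s=shot("scene","fs"); d,t=shot("side","ft")
A=cv2.resize(s[190:265,310:410],(400,300),interpolation=2); B=cv2.resize(t[125:215,240:360],(400,300),interpolation=2)
C=cv2.resize(s[130:280,170:470],(400,200)); D=cv2.resize(t[90:330,140:500],(400,267))
E=np.zeros((567,800,3),np.uint8);E[:300,:400]=A;E[:300,400:]=B;E[300:500,:400]=C;E[300:567,400:]=D
cv2.imwrite("pics/fin.png",E)
# expected wing tips at q=5.6
a=.132-5.6; u=np.array([np.cos(a),np.sin(a),0])*.032; k=np.array([.5883,.2347,.11])
print(((proj(c,[k+u,k-u])-[310,190])*4).round(), ((proj(d,[k+u,k-u])-[240,125])*3.333).round())
E
```

```text
clock: 45.05
tool_pos: [0.5897, 0.2354, 0.2513]
eef_rot: [0.272, 0.655, 0.271, -0.651]
ft_force: [0.3, 1.0, -0.7]
finger_gap: 0.0856
clock: 45.55
tool_pos: [0.5027, 0.3209, 0.2482]
eef_rot: [0.272, 0.654, 0.272, -0.652]
ft_force: [0.6, -1.0, -0.1]
finger_gap: 0.0852
[[312. 178.]
 [275. 114.]] [[177.  53.]
 [158.  88.]]
```

View pics/fin.png

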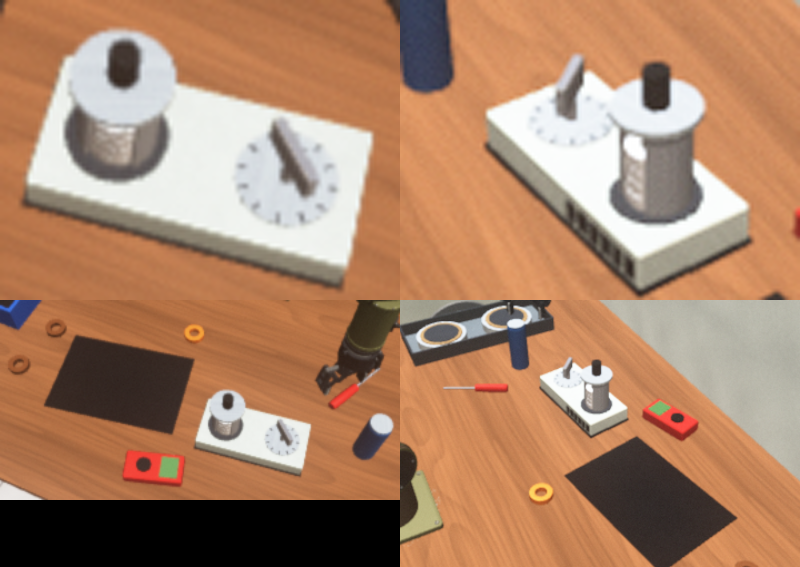

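The wing direction in the scene view (277,122)→(312,188) matches the one predicted for 5.6 rad. The lid is level, the rings show stacked through the slot, and the bystanders have not moved.

```bash
python3 -c "
from cell import bot
print(bot.finish_job())"
```

```text
the job is handed in; nothing more can be done
None
```

The job is done and handed in after about 46 s of the 208 s. All four white rings on the mat lie flat in one column in the tube. The lid is back on, and the key is wound clockwise to its stop in two grips.

- **Order:** I put the lid down on the bench, dropped the rings in one by one, refitted the lid, then wound the key. I left the brown and orange look-alikes alone.
- **Rings:** The wrist view showed the four rings concentric in the tube and the mat empty.
- **Lid:** It made contact at the height I expected and looks level in both final views.
- **Key:** Its start angle was about 0.33 rad, read from the wrist image. The turning moment jumped to 0.78 Nm at about 5.6 rad, and in the last scene view the wing points the way it should at 5.6 rad.
- **Bystanders:** The meter, can and screwdriver look unmoved in the last pictures. I did not measure their positions.
- **Forces:** The rings brushed the tube wall with about 5 N, and I pressed up to about 15 N setting the lid on the bench and 13.5 N on the key. No check failed.

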